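# Unload the candle press and sort the candles by length

## Robot

A 6-joint arm with a two-finger parallel gripper is mounted at the origin on the work surface. World frame = base frame: x ahead of the robot, y to its left, z up, the work surface at z = 0. Lengths are in m, angles in rad, forces in N, time in s.
With the tool pointing down it reaches from about 0.25 to 0.725 m from the base axis. Payload 4 kg.
Tool frame: the origin (TCP) lies midway between the tips of the shut fingers; the grasp point (between the pads) lies bot.pinch_z behind it (bot.pinch_z is the distance from the TCP to the grasp point, in m); z points along the fingers, y is the direction in which the jaws open and shut (so a half turn about z gives the same grasp; the last joint's range is limited). The gripper opens to 85 mm and grips with 20 to 120 N. Pads are 22 mm wide; open, the fingers measure 114 mm over their backs; the gripper's body (76 mm by 85 mm) begins 54 mm behind the grasp point. The pads swing forward as they close: fully open they stand 13 mm farther back than shut.
Start: joints at [1.179, 0.241, 0.005, 1.335, 0, 1.571], TCP at [0.191, 0.462, 0.231] pointing down, gripper open.
Joint ranges: [-2.72, 2.72], [-1.05, 1.87], [-1.09, 1.28], [-1.99, 2.15], [-1.42, 1.44], [-3.14, 3.14]. Speed limits (rad/s): [2.79, 2.79, 3.14, 3.14, 3.14, 3.14].

## Interface

Orientations are given as a unit quaternion [x, y, z, w].
In Python, from workcell import bot gives the robot as it stands. The module is installed in compiled form; this text tells all that it offers.
- The arm moves only by the tool move_arm, never from a script. Its argument "series" is a list that holds one entry, the list of rows, each a list of 7 numbers: the shift along the world's x, y, z in cm, then the turn, a rotation vector about the world's x, y, z in degrees, then the opening, from 0 (shut) to 1 (fully open). A call has exactly 5 rows; each row shifts and turns the pose as measured when the row begins; what a row does not reach is not made up. A row lasts 1/10 s, in which the tool goes at most 50 mm and 8.59 degrees, less where a joint would pass 70% of its speed; a pose out of reach is approached as far as the arm can. A call with a gripper value outside its range is refused whole. The fingers move at their own pace and stop on an object; the grip force is fixed at half the most. Time passes only in rows, so rows that do not move let the fingers close, or fill a call up. It gives the time, the measured TCP pose, the force and the opening at its end, in the units of the state.
- bot.get_obs(): the state, without advancing time (a new reading comes with each control period).
- bot.camera(name): name is "side" or "top"; returns (picture, depth): 384x512x3 uint8, red, green, blue; 384x512 float32, m along the optical axis (not along the pixel's ray), 0 where there is no reading.
- bot.camera_info(name): a dict with "vfov" (degrees; the focal length in pixels is half the picture's height over the tangent of half this angle, whatever the lens; pixels are square), "cx", "cy" (the principal point, pixels), "cam_to_world" (4x4, takes a point from camera to world coordinates). Camera axes: x right, y down, z forward; pixel columns grow to the right and rows downward; lengths in m; the calibration is good to about 2 mm. A picture is of the moment at which its call begins. camera_info takes no time and is no camera call.
- bot.job_done(): hands the job in, once; it reports no verdict.
Trained networks look in the newest picture that a camera, given by its name, has taken for a name from the list of things; names that differ only in an ending like _2 or _b are one class to them, and where a whole thing is asked for, a point or a joint stands for the part that bears it (a point fixed in the world has none). Each returns a list of dicts, best first, with "confidence" (0 to 1); they miss things now and then, are a little off and sometimes report something else, mostly with a low value. They report only what shows in the picture. A call takes as long as a camera call.
- bot.find_in(camera, target): "at" ([x, y, z] in m, in world coordinates, good to about 4 mm: the middle of the surface that is visible of it).
The state is a dict: "clock": time; "joint_pos": joint angles; "joint_vel": joint speeds; "tau": joint torques, N m; "eef_pos": TCP position; "tool_rot": TCP orientation; "ft_force": force on the tool from outside, world axes, zero at the start; "ft_torque": the same for the moment, N m; "grip_width": finger opening in m.
Only numpy, scipy, OpenCV 4.12 (cv2) and the standard library are available. Lean on these libraries where they do the work, as an engineer would, in place of code of your own. Each camera call takes 0.05 s, during which the arm holds its last target.

## Task

Lift the press lever out of its green RUN notch, swing it across to the red UNLOAD notch and let it drop fully in, which opens the guard over the catch tray. Then take every candle out of the catch tray and lay it flat in the row tray that matches its length, short ones in the narrow tray and long ones in the wide tray, each lying straight across the row, side by side. When all are sorted, set the lever back down fully in the green RUN notch so that the guard is closed again, and leave the other things on the table where they are.

Things in the scene. Friction and masses are not known exactly. Their poses are not given: they have to be found in the camera images.
- press: Fixed pink bench candle press. Origin on the table under the centre of its catch tray; x points away from the robot into the machine, y to the left, z up. Catch tray: steel floor 12 mm above the table, inside x -105..+105 mm, y -125..+125 mm, lip 6 mm high around it. Housing behind it from x = +135 mm, 125 mm high; lever console to the left, x +20..+370, y +165..+335 mm, 90 mm high.
- post (a point): The vertical pivot axis of the lever, at the height of the console top (90 mm above the table). The steel lever arm reaches from here 125 mm towards the robot and carries the black knob.
- swing (a joint): Lever angle about the post, rad, seen from above clockwise as it grows (knob moves to the robot's left, away from the tray): 0 = green RUN notch (next to the tray), 0.5 = yellow half-way notch, 1.0 = red UNLOAD notch. About 0.03 rad of play in each notch; it stays where left. It drives the guard.
- lift (a joint): How far the lever is lifted, m: 0 = fully down in a notch, 0.020 = its pin rests on top of the gate between notches, 0.034 = stop. The pin is 12 mm thick, the gate's notches 17 mm wide and 20 mm deep, so it must be lifted more than 20 mm (about 27 is good) before it can swing. Weight and spring pull it down with about 5 to 9 N.
- knob (a point): Centre of the lever's upright black cylindrical knob, 30 mm diameter and 34 mm tall; the centre is 169 mm above the table when the lever is down. Arm top is 33 mm below this point. The knob is fixed to the arm, and so turns with the lever.
- guard (a joint): Clear guard plate with orange edges, 70 mm above the table over the catch tray: 0 = closed over the tray, 0.24 m = drawn right into the housing. Geared to the lever: guard = 0.24 x swing. Held fast while the lever is in a notch.
- short_row: Fixed narrow wooden tray for the short candles, teal floor. Origin under its centre, x along the row, y across it. Inside 204 mm (x) by 60 mm (y), floor 5 mm above the table, walls 18 mm above the table and 5 mm thick. The two trays may stand in either order.
- long_row: Fixed wide wooden tray for the long candles, like the narrow one but 86 mm wide inside (y). Origin under its centre, x along the row, y across it; inside 204 mm (x), floor 5 mm above the table, walls 18 mm above the table and 5 mm thick.
- short1_mid (a point): Centre of a short salmon-red block candle, 48 mm long (its x axis), 24 x 24 mm in section (lying on any of its sides), about 25 g. May be absent. Starts lying in the catch tray.
- short2_mid (a point): Centre of a short salmon-red block candle, 48 mm long (its x axis), 24 x 24 mm in section (lying on any of its sides), about 25 g. May be absent. Starts lying in the catch tray.
- short3_mid (a point): Centre of a short salmon-red block candle, 48 mm long (its x axis), 24 x 24 mm in section (lying on any of its sides), about 25 g. May be absent. Starts lying in the catch tray.
- long1_mid (a point): Centre of a long salmon-red block candle, 72 mm long (its x axis), 24 x 24 mm in section (lying on any of its sides), about 37 g. May be absent. Starts lying in the catch tray.
- long2_mid (a point): Centre of a long salmon-red block candle, 72 mm long (its x axis), 24 x 24 mm in section (lying on any of its sides), about 37 g. May be absent. Starts lying in the catch tray.
- long3_mid (a point): Centre of a long salmon-red block candle, 72 mm long (its x axis), 24 x 24 mm in section (lying on any of its sides), about 37 g. May be absent. Starts lying in the catch tray.
- jar: Bystander: glass jar of scissors and pencils, 86 mm across, about 200 mm tall with its contents. Origin at its underside; leave it where it is.
- mug: Bystander: white mug, 76 mm across, 85 mm tall. Origin at its underside; leave it where it is.
- sprayer: Bystander: amber bottle, 60 mm across, 150 mm tall. Origin at its underside; leave it where it is.
- spool: Bystander: ribbon spool lying flat, 60 mm across, 32 mm tall. Origin at its underside; leave it where it is.
- tin: Bystander: closed round metal tin, 66 mm across, 30 mm tall. Origin at its underside; leave it where it is.
- brush: Bystander: brush lying down, 160 mm long. Origin at its underside; leave it where it is.

How it is judged:
By the outcome, as a careful person would: the job done as asked, in the order asked, and still so for the second after the job is handed in, with the robot touching nothing.
Of short1, short2, short3, long1, long2, long3 only 4 to 6 are there at a start; the rules pass over those that are not, and their reading is None.
At some moment in a run one of short1, short2, short3, long1, long2, long3 may be knocked a few centimetres aside while the robot is not near it.
Once in a run the grip may slacken for a moment while it holds something.
It also fails if it takes over 208 s, if anything falls off the work surface, if the arm or the gripper's body presses on something with over 40 N, if the wrist force passes 120 N, or if a joint passes its speed limit or range.

## Working session

There is one attempt and no reset: what is moved stays moved. The work goes in short steps, Python scripts to look and compute and a tool call to move; the robot and the scene stay as the last step left them, time stands still between calls to the robot, and variables do not carry over. Pictures are saved under pics/ and viewed, and the job is handed in when it is done.

Besides the shell and the picture viewer there is one more tool, called by a JSON object that holds its "name" and its "arguments", one argument or row to a line. move_arm: Moves the arm, as the interface text tells. Its arguments: {"type":"object","properties":{"series":{"type":"array","items":{"type":"array","items":{"type":"array","items":{"type":"number"}}}}},"required":["series"]}

```bash
mkdir -p pics
cat > h.py <<'E'
import numpy as np, cv2
from workcell import bot
def snap(n,tag):
    p,d=bot.camera(n); cv2.imwrite(f'pics/{tag}.png',p[:,:,::-1]); np.save(f'pics/{tag}.npy',d); return p,d
def cloud(n,d):
    i=bot.camera_info(n);h,w=d.shape;f=h/2/np.tan(np.radians(i['vfov'])/2)
    v,u=np.mgrid[:h,:w];P=np.stack([(u-i['cx'])*d/f,(v-i['cy'])*d/f,d,np.ones_like(d)],-1)
    return (P@np.array(i['cam_to_world']).T)[...,:3]
E
python3 - <<'E'
from h import *
o=bot.get_obs()
for k,v in o.items(): print(k,np.round(v,3))
print(bot.pinch_z)
for n in['top','side']:
    p,d=snap(n,n+'0'); i=bot.camera_info(n); print(n,i)
    for t in['press','post','knob','short_row','long_row','short1_mid','long1_mid','jar','mug','sprayer','spool','tin','brush']:
        print(t,[(np.round(r['at'],3).tolist(),round(r['confidence'],2)) for r in bot.find_in(n,t)])
print(bot.get_obs()['clock'])
E
```

```text
clock 0.0
joint_pos [ 1.179  0.241  0.004  1.335 -0.     1.571]
joint_vel [-0.001  0.001 -0.     0.001  0.    -0.001]
tau [ 0.0000e+00 -3.7232e+01  2.5241e+01  1.7000e-02 -0.0000e+00  0.0000e+00]
eef_pos [0.191 0.462 0.23 ]
tool_rot [ 0.195  0.981 -0.001 -0.   ]
ft_force [0.573 1.115 0.516]
ft_torque [ 0.013  0.006 -0.018]
grip_width 0.085
0.0187
top {'vfov': 46.692850971966706, 'cx': 253.59580139217465, 'cy': 191.70089854644232, 'cam_to_world': array([[ 0.02273828, -0.99722629,  0.07087097,  0.43385753],
       [-0.99972362, -0.02225728,  0.00756942, -0.0044381 ],
       [-0.00597103, -0.0710235 , -0.99745677,  1.55488632],
       [ 0.        ,  0.        ,  0.        ,  1.        ]])}
press []
post [([0.661, 0.116, 0.089], 0.85), ([0.546, 0.272, 0.133], 0.36), ([0.506, 0.053, 0.073], 0.21)]
knob [([0.549, 0.269, 0.132], 0.84)]
short_row [([0.502, -0.186, 0.006], 0.93)]
long_row [([0.532, -0.322, 0.005], 0.66)]
short1_mid []
long1_mid []
jar [([0.75, -0.208, 0.093], 0.9)]
mug [([0.29, -0.309, 0.026], 0.86), ([0.304, 0.216, 0.027], 0.46)]
sprayer [([0.697, -0.355, 0.1], 0.64), ([0.31
[... 353 characters left out ...]
697865],
       [-0.00754138, -0.80662631, -0.59101365,  0.69441551],
       [ 0.        ,  0.        ,  0.        ,  1.        ]])}
press [([0.659, 0.226, 0.089], 0.6)]
post [([0.654, 0.225, 0.09], 0.83)]
knob [([0.54, 0.272, 0.135], 0.79)]
short_row [([0.51, -0.202, 0.004], 0.6)]
long_row [([0.658, 0.225, 0.092], 0.74), ([0.523, -0.323, 0.004], 0.58)]
short1_mid [([0.534, 0.266, 0.132], 0.52)]
long1_mid [([0.543, 0.137, 0.019], 0.53)]
jar [([0.75, -0.188, 0.102], 0.8)]
mug []
sprayer [([0.698, -0.352, 0.074], 0.59), ([0.336, 0.362, 0.017], 0.16)]
spool [([0.296, 0.229, 0.033], 0.62)]
tin [([0.318, -0.163, 0.031], 0.88)]
brush [([0.337, 0.361, 0.015], 0.8), ([0.544, 0.138, 0.02], 0.58)]
1.4
```

View pics/top0.png

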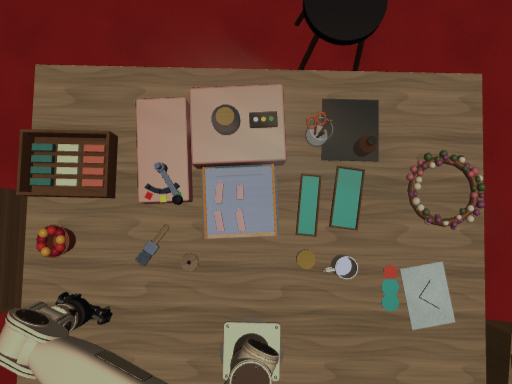

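View pics/side0.png

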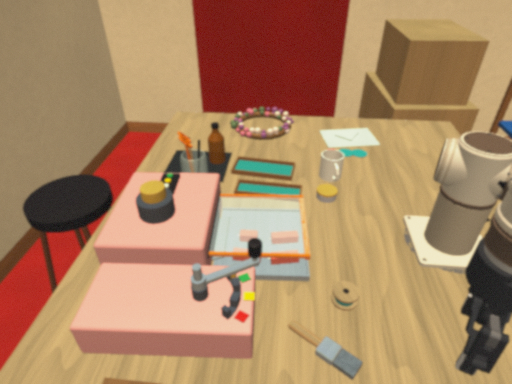

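Run:
```python
from h import *
d=np.load('pics/top0.npy');P=cloud('top',d);p=cv2.imread('pics/top0.png')
z=P[...,2];H,W=z.shape
v,u=np.mgrid[:H,:W]
def rect(m,name):
    m=m.astype(np.uint8);n,l,s,c=cv2.connectedComponentsWithStats(m)
    for k in range(1,n):
        if s[k,4]<60: continue
        X=P[l==k][:,:2].astype(np.float32); r=cv2.minAreaRect(X*1000)
        print(name,s[k],np.round(P[l==k].mean(0),3),np.round(r[0],1),np.round(r[1],1),round(r[2],1))
roi=(u>130)&(u<290)&(v>80)&(v<245)
rect(roi&(abs(z-.125)<.006),'housing')
rect(roi&(abs(z-.09)<.006),'console')
rect(roi&(abs(z-.07)<.008),'guard')
rect(roi&(z>.14)&(z<.25),'high')
hs=cv2.cvtColor(p,cv2.COLOR_BGR2HSV)
teal=(hs[...,0]>75)&(hs[...,0]<95)&(hs[...,1]>120)&(u>280)&(u<370)&(v<250)
rect(teal,'teal')
for (a,b) in [(178,199),(178,196),(160,168),(220,192),(240,192),(220,220),(240,220),(210,205)]: print(a,b,np.round(P[b,a],3))
# rectified 3x crops
c=cv2.resize(p[150:245,125:370],None,fx=3.2,fy=3.2,interpolation=cv2.INTER_CUBIC);cv2.imwrite('pics/c0.png',c)
```

```text
housing [ 189   84   97   81 5640] [0.753 0.066 0.126] [757.6  65.9] [254.4 308.9] 3.8
console [ 136   97   54  106 4355] [0.681 0.316 0.091] [673.9 315.4] [350.1 171.4] 3.7
guard [ 202  163   75   75 3615] [0.508 0.054 0.075] [510.5  53.8] [242.7 242.5] 3.8
high [211 104  29  31 678] [0.756 0.099 0.188] [762.1 101.1] [88.5 87.8] 26.1
high [252 112  16  12  69] [ 0.772 -0.006  0.143] [775.8  -6.1] [34.4 48.9] 6.0
high [154 162  10  10  77] [0.607 0.308 0.159] [608.4 310. ] [29.7 28. ] 72.9
high [172 195  11  10  86] [0.503 0.242 0.184] [502.6 243.2] [27.2 27.3] 88.8
teal [298 182  20  52 753] [ 0.487 -0.181  0.015] [ 502.1 -118.4] [199.7 175.1] 79.7
teal [332 187  27  41 815] [ 0.493 -0.311  0.019] [ 499.7 -181. ] [351.  137.2] 89.1
178 199 [0.504 0.239 0.181]
178 196 [0.512 0.238 0.188]
160 168 [0.603 0.306 0.15 ]
220 192 [0.535 0.119 0.077]
240 192 [0.537 0.052 0.076]
220 220 [0.442 0.116 0.076]
240 220 [0.444 0.05  0.081]
210 205 [0.491 0.151 0.075]
```

View pics/c0.png

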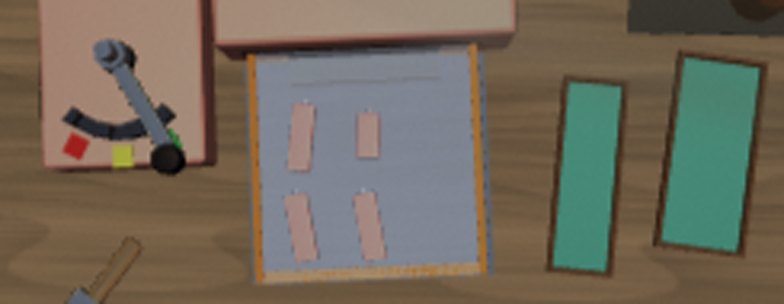

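{"name": "move_arm", "arguments": {
  "series": [
    [[3.9, -2.7, 0, 0, 0, 0, 1], [3.9, -2.7, 0, 0, 0, 0, 1], [3.9, -2.7, 0, 0, 0, 0, 1], [3.9, -2.7, 0, 0, 0, 0, 1], [3.9, -2.7, 0, 0, 0, 0, 1]]
  ]
}}

```text
clock: 1.9
eef_pos: [0.3866, 0.3271, 0.2315]
tool_rot: [0.187, 0.982, 0.002, -0.0]
ft_force: [0.9, 2.1, 0.1]
grip_width: 0.0857
```

{"name": "move_arm", "arguments": {
  "series": [
    [[3.9, -2.8, 0, 0, 0, 0, 1], [3.9, -2.8, 0, 0, 0, 0, 1], [3.8, -2.8, 0, 0, 0, 0, 1], [0, 0, 0, 0, 0, 0, 1], [0, 0, 0, 0, 0, 0, 1]]
  ]
}}

```text
clock: 2.4
eef_pos: [0.5117, 0.2344, 0.231]
tool_rot: [0.191, 0.982, 0.002, 0.001]
ft_force: [-0.7, 0.2, -0.3]
grip_width: 0.0852
```

Run:
```python
from h import *
p,d=snap('side','side1');o=bot.get_obs();print(o['eef_pos'],o['tool_rot'],o['joint_pos'])
P=cloud('side',d);z=P[...,2]
print(bot.find_in('side','knob'))
m=(abs(P[...,0]-.503)<.04)&(abs(P[...,1]-.243)<.04)&(z>.155)&(z<.195)
print(m.sum(),P[m].min(0),P[m].max(0))
```

```text
[0.51159735 0.23449718 0.2309224 ] [0.19100928 0.98158628 0.00167482 0.00100991] [0.42895151 0.36359316 0.17393588 1.37754711 0.00154851 0.81333556]
[{'at': [0.5383, 0.2731, 0.1332], 'confidence': 0.9}]
252 [0.48381024 0.22899655 0.15544053] [0.51235858 0.25825157 0.1860452 ]
```

View pics/side1.png

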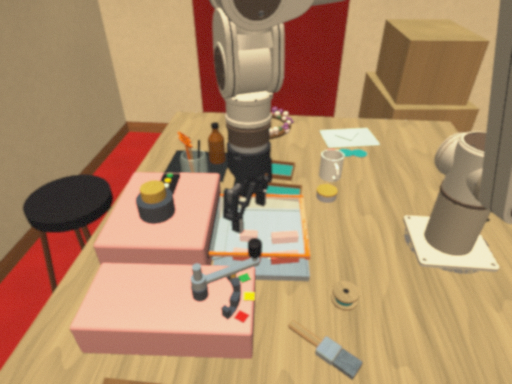

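{"name": "move_arm", "arguments": {
  "series": [
    [[-1.0, 0.9, -2, 0, 0, 0, 1], [0, 0, -3, 0, 0, 0, 1], [0, 0, -2.5, 0, 0, 0, 1], [0, 0, 0, 0, 0, 0, 1], [0, 0, 0, 0, 0, 0, 1]]
  ]
}}

```text
clock: 3.0
eef_pos: [0.4953, 0.2511, 0.1572]
tool_rot: [0.184, 0.983, 0.004, 0.002]
ft_force: [-0.5, 0.1, 0.9]
grip_width: 0.0852
```

{"name": "move_arm", "arguments": {
  "series": [
    [[0.5, -0.7, -0.9, 0, 0, 0, 1], [0, 0, 0, 0, 0, 0, 1], [0, 0, 0, 0, 0, 0, 0], [0, 0, 0, 0, 0, 0, 0], [0, 0, 0, 0, 0, 0, 0]]
  ]
}}

```text
clock: 3.5
eef_pos: [0.5026, 0.2456, 0.1524]
tool_rot: [0.183, 0.983, 0.006, 0.005]
ft_force: [-0.0, -1.0, 0.3]
grip_width: 0.0444
```

{"name": "move_arm", "arguments": {
  "series": [
    [[0, 0, 0, 0, 0, 0, 0], [0, 0, 0, 0, 0, 0, 0], [0, 0, 0, 0, 0, 0, 0], [0, 0, 0, 0, 0, 0, 0], [0, 0, 0, 0, 0, 0, 0]]
  ]
}}

```text
clock: 4.0
eef_pos: [0.5008, 0.2438, 0.1525]
tool_rot: [0.184, 0.983, 0.004, 0.004]
ft_force: [-1.1, -0.3, 0.1]
grip_width: 0.0283
```

{"name": "move_arm", "arguments": {
  "series": [
    [[0, 0, 1, 0, 0, 0, 0], [0, 0, 1, 0, 0, 0, 0], [0, 0, 0.7, 0, 0, 0, 0], [0, 0, 0, 0, 0, 0, 0], [0, 0, 0, 0, 0, 0, 0]]
  ]
}}

```text
clock: 4.5
eef_pos: [0.501, 0.2439, 0.1789]
tool_rot: [0.184, 0.983, 0.003, 0.003]
ft_force: [0.6, 2.0, -7.0]
grip_width: 0.0286
```

```bash
cat > arc.py <<'E'
import numpy as np
def k(th,post=(.6084,.3095)): a=np.radians(212.2)-th; return np.array([post[0]+.125*np.cos(a),post[1]+.125*np.sin(a)])
for t in np.arange(0,1.01,.1): print(round(t,2),np.round(k(t),4))
E
python3 arc.py; python3 -c "
from h import *
p,d=snap('side','side2');o=bot.get_obs();print(o['eef_pos'],o['ft_force'])"
```

```text
0.0 [0.5026 0.2429]
0.1 [0.4965 0.2538]
0.2 [0.4915 0.2652]
0.3 [0.4877 0.2771]
0.4 [0.485  0.2893]
0.5 [0.4836 0.3018]
0.6 [0.4835 0.3142]
0.7 [0.4846 0.3267]
0.8 [0.4869 0.339 ]
0.9 [0.4905 0.351 ]
1.0 [0.4952 0.3625]
[0.50101503 0.24386724 0.17882031] [ 2.09714073  0.99722044 -7.35496043]
```

View pics/side2.png

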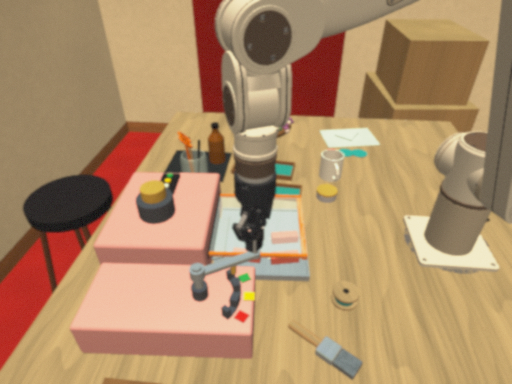

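{"name": "move_arm", "arguments": {
  "series": [
    [[-0.6, 1.1, 0, 0, 0, -5.7, 0], [-0.5, 1.1, 0, 0, 0, -5.7, 0], [-0.4, 1.2, 0, 0, 0, -5.7, 0], [-0.3, 1.2, 0, 0, 0, -5.7, 0], [-0.1, 1.2, 0, 0, 0, -5.7, 0]]
  ]
}}

```text
clock: 5.05
eef_pos: [0.483, 0.3035, 0.1777]
tool_rot: [0.428, 0.904, 0.004, 0.004]
ft_force: [3.5, 2.2, -7.6]
grip_width: 0.0288
```

{"name": "move_arm", "arguments": {
  "series": [
    [[0, 1.1, 0.1, 0, 0, -5.7, 0], [0.1, 1.2, 0, 0, 0, -5.7, 0], [0.2, 1.2, 0, 0, 0, -5.7, 0], [0.3, 1.2, 0, 0, 0, -5.5, 0], [0.4, 1.0, 0, 0, 0, -4.5, 0]]
  ]
}}

```text
clock: 5.55
eef_pos: [0.4953, 0.3625, 0.1769]
tool_rot: [0.634, 0.774, 0.002, 0.008]
ft_force: [5.2, -1.5, -7.5]
grip_width: 0.0282
```

```bash
python3 -c "
from h import *
p,d=snap('top','top3');o=bot.get_obs();print(o['eef_pos'],o['ft_force'])
p,d=snap('side','side3')
P=cloud('side',d);z=P[...,2];m=(abs(P[...,0]-.608)<.03)&(abs(P[...,1]-.31)<.03)&(z>.13);print(P[m].mean(0))
c=cv2.imread('pics/side3.png')[220:350,150:330];cv2.imwrite('pics/c3.png',cv2.resize(c,None,fx=4,fy=4,interpolation=2))"
```

```text
[0.49559401 0.36320483 0.17631829] [ 4.50701543 -2.287819   -8.3745064 ]
[0.59864908 0.31762746 0.16040154]
```

View pics/c3.png

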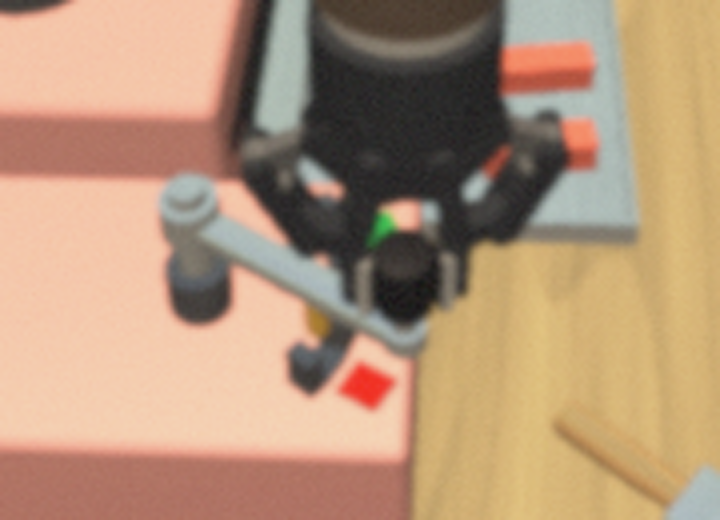

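Guard is drawn back (candles now bright). The lever is at its red notch; lower it.

{"name": "move_arm", "arguments": {
  "series": [
    [[0, 0, -0.8, 0, 0, 0, 0], [0, 0, -0.8, 0, 0, 0, 0], [0, 0, -0.8, 0, 0, 0, 0], [0, 0, 0, 0, 0, 0, 0], [0, 0, 0, 0, 0, 0, 0]]
  ]
}}

```text
clock: 6.15
eef_pos: [0.4952, 0.3622, 0.1526]
tool_rot: [0.631, 0.775, 0.004, 0.007]
ft_force: [3.2, 0.9, -6.2]
grip_width: 0.0284
```

{"name": "move_arm", "arguments": {
  "series": [
    [[0, 0, -0.3, 0, 0, 0, 0], [0, 0, -0.2, 0, 0, 0, 0], [0, 0, 0, 0, 0, 0, 0], [0, 0, 0, 0, 0, 0, 0.5], [0, 0, 0, 0, 0, 0, 1]]
  ]
}}

```text
clock: 6.65
eef_pos: [0.4952, 0.3632, 0.1532]
tool_rot: [0.631, 0.775, 0.008, 0.007]
ft_force: [0.3, 0.0, 0.6]
grip_width: 0.0555
```

{"name": "move_arm", "arguments": {
  "series": [
    [[0, 0, 0, 0, 0, 0, 1], [0, 0, 0, 0, 0, 0, 1], [0, 0, 2.5, 0, 0, 0, 1], [0, 0, 3, 0, 0, 0, 1], [0, 0, 3, 0, 0, 0, 1]]
  ]
}}

```text
clock: 7.15
eef_pos: [0.4915, 0.3619, 0.2342]
tool_rot: [0.631, 0.776, 0.002, 0.005]
ft_force: [0.4, 0.4, 0.3]
grip_width: 0.0855
```

{"name": "move_arm", "arguments": {
  "series": [
    [[-1.5, -4, 0, 0, 0, 0, 1], [-2.5, -4.2, 0, 0, 0, 0, 1], [-3.5, -3, 0, 0, 0, 0, 1], [-4, 0, 0, 0, 0, 0, 1], [-4, 0, 0, 0, 0, 0, 1]]
  ]
}}

```text
clock: 7.65
eef_pos: [0.3399, 0.2505, 0.2392]
tool_rot: [0.632, 0.775, 0.01, 0.007]
ft_force: [-0.3, 0.4, 1.3]
grip_width: 0.0854
```

Run:
```python
from h import *
p,d=snap('top','top4');o=bot.get_obs();print(o['clock'],o['eef_pos'],o['tool_rot'],o['ft_force'],o['joint_pos'])
P=cloud('top',d);z=P[...,2];v,u=np.mgrid[:384,:512]
m=((u>130)&(u<200)&(v>150)&(v<215)&(z>.14)&(z<.21)).astype(np.uint8)
n,l,s,c=cv2.connectedComponentsWithStats(m)
for k in range(1,n):
    if s[k,4]>40: print(cv2.minAreaRect((P[l==k][:,:2]*1000).astype(np.float32)),np.median(z[l==k]))
c=cv2.imread('pics/top4.png')[150:245,125:370];cv2.imwrite('pics/c4.png',cv2.resize(c,None,fx=3.2,fy=3.2,interpolation=2))
snap('side','side4')
```

```text
7.7 [0.33330129 0.24884278 0.23857371] [0.63087066 0.7758377  0.00705448 0.00532012] [-7.27529299 -3.38286084 -1.45503228] [ 0.64639551  0.05742812 -0.19438553  1.30273661 -0.0069538   2.01175221]
((607.760498046875, 309.9439697265625), (26.69856071472168, 29.332597732543945), 54.75931930541992) 0.15038613688899682
((497.1197814941406, 365.7917785644531), (29.1672420501709, 27.5007266998291), 23.067142486572266) 0.1859762668306728
```

View pics/c4.png

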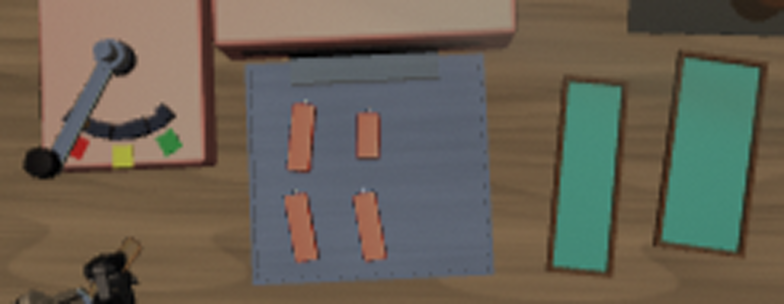

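View pics/side4.png

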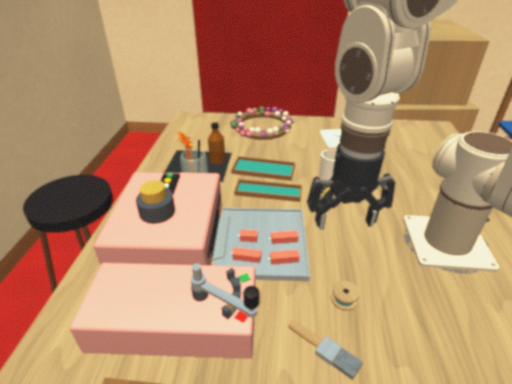

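```bash
cat >> h.py <<'E'
def plane(n,uv,zz):
    i=bot.camera_info(n);f=192/np.tan(np.radians(i['vfov'])/2);T=np.array(i['cam_to_world'])
    uv=np.asarray(uv,float);r=np.stack([(uv[:,0]-i['cx'])/f,(uv[:,1]-i['cy'])/f,np.ones(len(uv))],-1)@T[:3,:3].T
    t=(zz-T[2,3])/r[:,2];return T[:3,3]+t[:,None]*r
def scale(img,s=6): return cv2.resize(img,None,fx=s,fy=s,interpolation=cv2.INTER_CUBIC)
def blobs(tag,box,cond,zz,amin,n='top',s=6):
    u0,v0,u1,v1=box;img=cv2.imread(f'pics/{tag}.png')[v0:v1,u0:u1];hs=cv2.cvtColor(scale(img,s),cv2.COLOR_BGR2HSV).astype(int)
    m=cond(hs).astype(np.uint8);k,l,st,c=cv2.connectedComponentsWithStats(m);out=[]
    for j in range(1,k):
        if st[j,4]<amin*s*s: continue
        vv,uu=np.nonzero(l==j);uv=np.stack([(uu+.5)/s-.5+u0,(vv+.5)/s-.5+v0],-1)
        W=plane(n,uv,zz)[:,:2];r=cv2.minAreaRect((W*1000).astype(np.float32))
        cv=W.mean(0);ev,E=np.linalg.eigh(np.cov(W.T));a=np.degrees(np.arctan2(E[1,1],E[0,1]))
        a=(a+90)%180-90
        out.append((np.round(W.mean(0),4),np.round(r[0],1),np.round(r[1],1),round(r[2],1),'ang',round(a,1)))
    return out
red=lambda h:((h[...,0]<12)|(h[...,0]>172))&(h[...,1]>110)&(h[...,2]>110)
teal=lambda h:(h[...,0]>72)&(h[...,0]<98)&(h[...,1]>110)
E
python3 - <<'E'
from h import *
for b in blobs('top4',(203,168,280,242),red,.033,40): print(b)
for b in blobs('top4',(290,160,370,235),teal,.005,200): print(b)
d=np.load('pics/top4.npy');P=cloud('top',d)
hs=cv2.cvtColor(cv2.imread('pics/top4.png'),cv2.COLOR_BGR2HSV).astype(int)
m=red(hs);m[:168]=0;m[242:]=0;m[:,:203]=0;m[:,280:]=0
print(np.percentile(P[m][:,2],[10,50,90]))
for t in ['short1_mid','long1_mid']: print([(np.round(r['at'],3),r['confidence']) for r in bot.find_in('top',t)])
E
```

```text
(array([0.5362, 0.1267]), array([536.6, 126.6]), array([24.3, 71.6]), 86.3, 'ang', np.float64(-2.6))
(array([0.5407, 0.0552]), array([540.5,  55.1]), array([46.7, 22.5]), 0.3, 'ang', np.float64(-1.0))
(array([0.44  , 0.1239]), array([440.1, 123.8]), array([70.4, 24.1]), 12.1, 'ang', np.float64(12.1))
(array([0.4425, 0.0509]), array([442.8,  50.6]), array([70.5, 23.8]), 11.3, 'ang', np.float64(11.8))
(array([ 0.5013, -0.1834]), array([ 502.9, -183.6]), array([ 56.6, 198.7]), 86.0, 'ang', np.float64(-4.0))
(array([ 0.5064, -0.3147]), array([ 510. , -315.5]), array([ 81.4, 159.7]), 83.2, 'ang', np.float64(-6.5))
[0.03257064 0.03701759 0.04118792]
[(array([ 0.533, -0.319,  0.002]), 0.16)]
[(array([0.534, 0.126, 0.034]), 0.59)]
```

Run:
```python
from h import *
for b in blobs('top4',(290,140,375,250),teal,.005,100): print(b)
```

```text
(array([ 0.6144, -0.3369]), array([ 609.7, -326.9]), array([78.8, 39.6]), 82.9, 'ang', np.float64(71.6))
(array([ 0.5012, -0.1834]), array([ 502.8, -183.6]), array([ 56.6, 198.9]), 86.0, 'ang', np.float64(-4.0))
(array([ 0.5064, -0.3147]), array([ 510. , -315.5]), array([ 81.4, 159.7]), 83.2, 'ang', np.float64(-6.5))
```

Run:
```python
from h import *
t2=lambda h:(h[...,0]>70)&(h[...,0]<100)&(h[...,1]>80)&(h[...,2]>70)
for b in blobs('top4',(290,140,375,250),t2,.005,100): print(b)
s=lambda im:im
c=scale(cv2.imread('pics/top4.png')[150:245,285:385],6)
cv2.imwrite('pics/c5.png',c)
```

```text
(array([ 0.5294, -0.3176]), array([ 530.2, -317.8]), array([ 83.3, 202.4]), 83.3, 'ang', np.float64(-6.7))
(array([ 0.5025, -0.1837]), array([ 503.1, -183.6]), array([ 58.2, 201.8]), 85.9, 'ang', np.float64(-4.1))
```

View pics/c5.png

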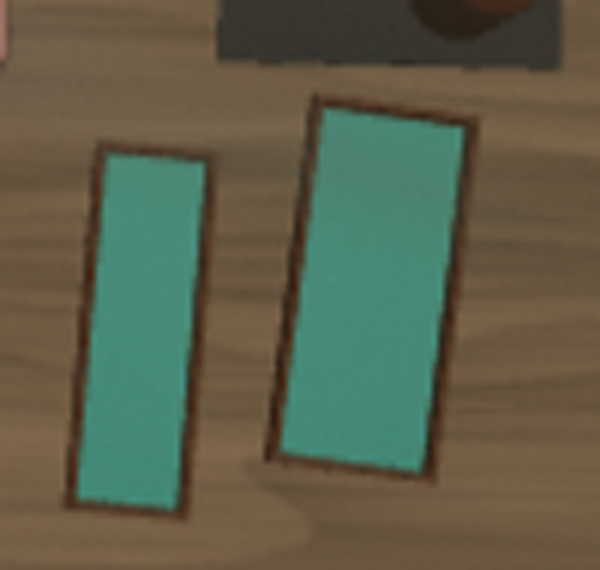

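{"name": "move_arm", "arguments": {
  "series": [
    [[1.2, -1.4, -0.8, 0, 0, 8.5, 0.6], [1.2, -1.4, -0.8, 0, 0, 8.5, 0.6], [1.2, -1.4, -0.8, 0, 0, 8.5, 0.6], [1.2, -1.4, -0.8, 0, 0, 8.5, 0.6], [1.2, -1.4, -0.8, 0, 0, 8.5, 0.6]]
  ]
}}

```text
clock: 8.35
eef_pos: [0.4097, 0.184, 0.2006]
tool_rot: [0.3, 0.954, 0.017, 0.005]
ft_force: [-0.1, 0.2, 0.1]
grip_width: 0.051
```

{"name": "move_arm", "arguments": {
  "series": [
    [[1.0, -1.2, -0.8, 0, 0, 8.5, 0.6], [1.0, -1.2, -0.8, 0, 0, 8.5, 0.6], [1.0, -1.2, -0.8, 0, 0, 8.5, 0.6], [1.0, -1.0, -0.8, 0, 0, 8.5, 0.6], [0.6, -0.8, -0.8, 0, 0, 8.0, 0.6]]
  ]
}}

```text
clock: 8.85
eef_pos: [0.4671, 0.1268, 0.158]
tool_rot: [-0.067, 0.998, 0.019, 0.0]
ft_force: [-0.7, -0.6, -0.8]
grip_width: 0.051
```

```bash
cat > go.py <<'E'
import sys
from h import *
def st():
    o=bot.get_obs();q=o['tool_rot'];yaw=2*np.degrees(np.arctan2(q[1],q[0]))-90
    return o,(yaw+180)%360-180
if __name__=='__main__':
    o,yaw=st();x,y,z,t=map(float,sys.argv[1:5]);e=o['eef_pos']
    from scipy.spatial.transform import Rotation as R
    print('t',round(o['clock'],2),'pos',np.round(e,4),'yaw',round(yaw,1),'w',round(o['grip_width'],4),'j',np.round(o['joint_pos'],2))
    dt=t-yaw
    if len(sys.argv)<6: dt=(dt+90)%180-90
    # desired pure-down orientation
    Rt=R.from_euler('z',np.radians(yaw+dt+90)/1)*R.from_quat([1,0,0,0])
    Rt=R.from_quat([np.cos(np.radians((yaw+dt+90)/2)),np.sin(np.radians((yaw+dt+90)/2)),0,0])
    rv=(Rt*R.from_quat(o['tool_rot']).inv()).as_rotvec(degrees=True)
    print('move cm',np.round((np.array([x,y,z])-e)*100,2),'rot',np.round(rv,1))
E
python3 go.py .440 .1238 .1 102.1
```

```text
t 8.85 pos [0.4671 0.1268 0.158 ] yaw 97.6 w 0.051 j [ 0.24  0.25 -0.18  1.13  0.04  0.11]
move cm [-2.71 -0.3  -5.8 ] rot [-2.2 -0.2  4.5]
```

{"name": "move_arm", "arguments": {
  "series": [
    [[-1.8, -0.2, -2.5, -2.2, 0, 3, 0.6], [-0.5, 0, -2.5, 0, 0, 1, 0.6], [0, 0, 0, 0, 0, 0, 0.6], [0, 0, 0, 0, 0, 0, 0.6], [0, 0, 0, 0, 0, 0, 0.6]]
  ]
}}

```text
clock: 9.35
eef_pos: [0.4526, 0.123, 0.1057]
tool_rot: [-0.1, 0.995, -0.001, 0.0]
ft_force: [-0.1, 0.2, 0.1]
grip_width: 0.0515
```

```bash
python3 go.py .440 .1238 .02 102.1
```

```text
t 9.35 pos [0.4526 0.123  0.1057] yaw 101.5 w 0.0515 j [ 0.27  0.28 -0.29  1.   -0.    0.07]
move cm [-1.26  0.08 -8.57] rot [0.1 0.  0.6]
```

{"name": "move_arm", "arguments": {
  "series": [
    [[-1.2, 0.1, -2, 0, 0, 0.5, 0.6], [0, 0, -3, 0, 0, 0, 0.6], [0, 0, -2.5, 0, 0, 0, 0.6], [0, 0, 0, 0, 0, 0, 0.6], [0, 0, 0, 0, 0, 0, 0.6]]
  ]
}}

```text
clock: 9.85
eef_pos: [0.4504, 0.1264, 0.0366]
tool_rot: [-0.104, 0.995, 0.001, 0.009]
ft_force: [0.2, 0.6, -0.7]
grip_width: 0.0512
```

```bash
python3 go.py .440 .1238 .02 102.1
```

```text
t 9.85 pos [0.4504 0.1264 0.0366] yaw 101.9 w 0.0512 j [ 0.27  0.35 -0.4   0.8  -0.    0.07]
move cm [-1.04 -0.26 -1.66] rot [-0.2  1.1  0.2]
```

{"name": "move_arm", "arguments": {
  "series": [
    [[-1.0, -0.2, -0.4, 0, 1, 0, 0.6], [0, 0, 0, 0, 0, 0, 0.6], [-0.2, 0, -0.6, 0, 0, 0, 0.6], [0, 0, -0.4, 0, 0, 0, 0.6], [0, 0, 0, 0, 0, 0, 0.6]]
  ]
}}

```text
clock: 10.35
eef_pos: [0.4418, 0.1253, 0.0265]
tool_rot: [-0.104, 0.995, 0.003, 0.005]
ft_force: [0.0, 0.1, -0.1]
grip_width: 0.0515
```

```bash
python3 go.py .440 .1238 .02 102.1
```

```text
t 10.35 pos [0.4418 0.1253 0.0265] yaw 101.9 w 0.0515 j [ 0.27  0.36 -0.43  0.77  0.    0.07]
move cm [-0.18 -0.15 -0.65] rot [-0.3  0.5  0.2]
```

{"name": "move_arm", "arguments": {
  "series": [
    [[-0.2, -0.1, -0.7, 0, 0, 0, 0.6], [0, 0, 0, 0, 0, 0, 0.6], [0, 0, 0, 0, 0, 0, 0.2], [0, 0, 0, 0, 0, 0, 0], [0, 0, 0, 0, 0, 0, 0]]
  ]
}}

```text
clock: 10.85
eef_pos: [0.4396, 0.1242, 0.0189]
tool_rot: [-0.104, 0.995, 0.002, 0.005]
ft_force: [0.6, -0.3, 0.3]
grip_width: 0.0225
```

{"name": "move_arm", "arguments": {
  "series": [
    [[0, 0, 0, 0, 0, 0, 0], [0, 0, 0, 0, 0, 0, 0], [0, 0, 2, 0, 0, 0, 0], [0, 0, 3, 0, 0, 0, 0], [0, 0, 2, 0, 0, 0, 0]]
  ]
}}

```text
clock: 11.35
eef_pos: [0.4359, 0.1232, 0.0874]
tool_rot: [-0.104, 0.995, 0.002, 0.0]
ft_force: [0.2, 0.0, -0.8]
grip_width: 0.0226
```

```bash
python3 go.py .482 -.312 .12 173.2 k; python3 -c "
from h import *
snap('side','side6')"
```

```text
t 11.35 pos [0.4359 0.1232 0.0874] yaw 101.9 w 0.0226 j [ 0.27  0.27 -0.36  0.94  0.    0.07]
move cm [  4.61 -43.52   3.26] rot [-0.2 -0.1 71.3]
```

View pics/side6.png

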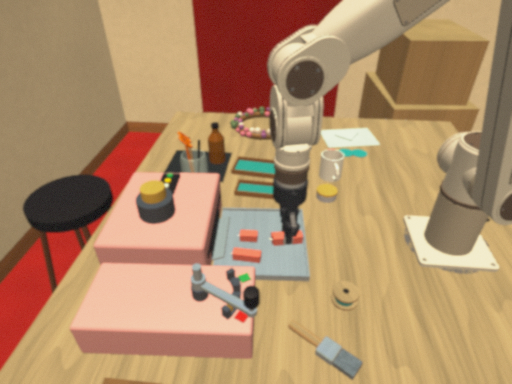

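{"name": "move_arm", "arguments": {
  "series": [
    [[0.4, -3.7, 0.5, 0, 0, 7, 0], [0.4, -3.7, 0.5, 0, 0, 7, 0], [0.4, -3.7, 0.5, 0, 0, 7, 0], [0.4, -3.7, 0.5, 0, 0, 7, 0], [0.4, -3.7, 0.5, 0, 0, 7, 0]]
  ]
}}

```text
clock: 11.9
eef_pos: [0.4588, -0.0622, 0.116]
tool_rot: [-0.415, 0.91, 0.004, 0.004]
ft_force: [1.1, -0.5, -1.2]
grip_width: 0.0225
```

{"name": "move_arm", "arguments": {
  "series": [
    [[0.3, -3.7, 0.3, 0, 0, 7, 0], [0.3, -3.7, 0.3, 0, 0, 7, 0], [0.3, -3.7, 0.2, 0, 0, 7, 0], [0.2, -3.7, 0, 0, 0, 7, 0], [0.2, -3.7, 0, 0, 0, 7, 0]]
  ]
}}

```text
clock: 12.4
eef_pos: [0.4715, -0.2551, 0.1229]
tool_rot: [-0.679, 0.734, 0.005, 0.003]
ft_force: [0.5, 0.4, 0.0]
grip_width: 0.0225
```

```bash
python3 go.py .4704 -.3109 .08 173.2 k
```

```text
t 12.4 pos [ 0.4715 -0.2551  0.1229] yaw 175.5 w 0.0225 j [-0.5   0.39 -0.08  1.11  0.01 -1.99]
move cm [-0.11 -5.58 -4.29] rot [-0.6 -0.1 -2.3]
```

{"name": "move_arm", "arguments": {
  "series": [
    [[0, -2.4, -1.0, 0, 0, -2.2, 0], [0, -2.4, -2, 0, 0, 0, 0], [0, 0, -1.5, 0, 0, 0, 0], [0, 0, 0, 0, 0, 0, 0], [0, 0, 0, 0, 0, 0, 0]]
  ]
}}

```text
clock: 12.9
eef_pos: [0.4709, -0.3115, 0.0741]
tool_rot: [-0.662, 0.75, 0.004, 0.003]
ft_force: [0.2, -0.7, -0.9]
grip_width: 0.0221
```

```bash
python3 go.py .4704 -.3109 .04 173.2 k
python3 - <<'E'
from h import *
snap('top','top7');p=scale(cv2.imread('pics/top7.png')[150:250,280:385],5);cv2.imwrite('pics/c7.png',p)
E
```

```text
t 12.9 pos [ 0.4709 -0.3115  0.0741] yaw 172.8 w 0.0221 j [-0.59  0.48 -0.07  1.02  0.01 -2.03]
move cm [-0.05  0.06 -3.41] rot [-0.5 -0.   0.4]
```

View pics/c7.png

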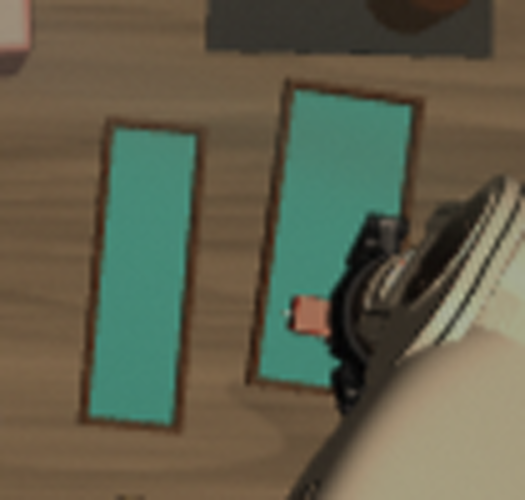

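Run:
```python
from h import *
print(plane('top',[[280+290/5,150+313/5],[280+326/5,150+315/5]],.091))
# red pixels depth-based
d=np.load('pics/top7.npy');P=cloud('top',d);hs=cv2.cvtColor(cv2.imread('pics/top7.png'),cv2.COLOR_BGR2HSV).astype(int)
m=red(hs);m[:200]=0;m[225:]=0;m[:,:325]=0;m[:,350:]=0
print(m.sum(),P[m].min(0),P[m].max(0),P[m].mean(0))
```

```text
[[ 0.47525436 -0.2720628   0.091     ]
 [ 0.4744754  -0.29568787  0.091     ]]
41 [ 0.46442066 -0.29605532  0.0848918 ] [ 0.48418933 -0.27472861  0.09709672] [ 0.4744611  -0.2845316   0.09111176]
```

{"name": "move_arm", "arguments": {
  "series": [
    [[0, 0, -2, 0, 0, 0, 0], [0, 0, -1.2, 0, 0, 0, 0], [0, 0, 0, 0, 0, 0, 0], [0, 0, 0, 0, 0, 0, 0], [0, 0, 0, 0, 0, 0, 0]]
  ]
}}

```text
clock: 13.45
eef_pos: [0.4736, -0.3101, 0.0453]
tool_rot: [-0.663, 0.748, 0.001, 0.004]
ft_force: [0.1, 0.4, 0.3]
grip_width: 0.0224
```

```bash
python3 go.py .4704 -.3109 .0125 173.2 k
```

```text
t 13.45 pos [ 0.4736 -0.3101  0.0453] yaw 173.1 w 0.0224 j [-0.58  0.51 -0.1   0.95  0.01 -2.03]
move cm [-0.32 -0.08 -3.28] rot [-0.4  0.2  0.1]
```

{"name": "move_arm", "arguments": {
  "series": [
    [[-0.3, -0.1, -1.2, 0, 0, 0, 0], [0, 0, -1.0, 0, 0, 0, 0], [0, 0, 0, 0, 0, 0, 0], [0, 0, 0, 0, 0, 0, 0], [0, 0, 0, 0, 0, 0, 0]]
  ]
}}

```text
clock: 13.95
eef_pos: [0.471, -0.3116, 0.0227]
tool_rot: [-0.663, 0.748, -0.0, 0.004]
ft_force: [0.7, 0.3, -1.1]
grip_width: 0.0228
```

```bash
python3 go.py .4704 -.3109 .0125 173.2 k
```

```text
t 13.95 pos [ 0.471  -0.3116  0.0227] yaw 173.1 w 0.0228 j [-0.59  0.54 -0.13  0.9   0.01 -2.04]
move cm [-0.06  0.07 -1.02] rot [-0.3  0.3  0.1]
```

{"name": "move_arm", "arguments": {
  "series": [
    [[0, 0.1, -0.7, 0, 0, 0, 0], [0, 0, -0.2, 0, 0, 0, 0], [0, 0, 0, 0, 0, 0, 0], [0, 0, 0, 0, 0, 0, 0.3], [0, 0, 0, 0, 0, 0, 0.5]]
  ]
}}

```text
clock: 14.45
eef_pos: [0.4714, -0.3107, 0.0133]
tool_rot: [-0.663, 0.748, -0.0, 0.004]
ft_force: [-0.2, -0.6, -0.3]
grip_width: 0.0385
```

{"name": "move_arm", "arguments": {
  "series": [
    [[0, 0, 0, 0, 0, 0, 0.5], [0, 0, 0.5, 0, 0, 0, 0.5], [0, 0, 2, 0, 0, 0, 0.5], [0, 0, 3, 0, 0, 0, 0.5], [0, 0, 3, 0, 0, 0, 0.5]]
  ]
}}

```text
clock: 14.95
eef_pos: [0.468, -0.3085, 0.0971]
tool_rot: [-0.663, 0.748, 0.004, 0.003]
ft_force: [0.5, -0.6, 0.4]
grip_width: 0.0429
```

```bash
python3 go.py .4426 .0508 .13 101.7 k
```

```text
t 14.95 pos [ 0.468  -0.3085  0.0971] yaw 173.1 w 0.0429 j [-0.59  0.45 -0.05  1.07  0.01 -2.04]
move cm [-2.54 35.93  3.29] rot [ -0.6   0.3 -71.4]
```

{"name": "move_arm", "arguments": {
  "series": [
    [[-0.3, 3.8, 0.6, 0, 0, -7.8, 0.6], [-0.3, 3.8, 0.5, 0, 0, -7.8, 0.6], [-0.3, 3.8, 0.2, 0, 0, -7.8, 0.6], [-0.3, 3.8, 0, 0, 0, -7.8, 0.6], [-0.3, 3.8, 0, 0, 0, -7.8, 0.6]]
  ]
}}

```text
clock: 15.45
eef_pos: [0.4581, -0.1208, 0.1202]
tool_rot: [-0.359, 0.933, -0.006, 0.007]
ft_force: [-0.1, -1.0, 0.1]
grip_width: 0.0509
```

{"name": "move_arm", "arguments": {
  "series": [
    [[-0.3, 3.8, 0, 0, 0, -7.8, 0.6], [-0.3, 3.8, 0, 0, 0, -7.8, 0.6], [-0.2, 3.8, 0, 0, 0, -7.8, 0.6], [0, 2.8, 0, 0, 0, -6, 0.6], [0, 0, 0, 0, 0, 0, 0.6]]
  ]
}}

```text
clock: 15.95
eef_pos: [0.4502, 0.0257, 0.1242]
tool_rot: [-0.11, 0.994, -0.008, 0.009]
ft_force: [-0.6, -0.8, -0.8]
grip_width: 0.0511
```

```bash
python3 - <<'E'
from h import *
snap('top','top8');snap('side','side8')
for b in blobs('top8',(203,168,280,242),red,.033,15): print(b)
for b in blobs('top8',(290,160,370,240),red,.027,30): print(b)
E
python3 go.py .4426 .0508 .08 101.7 k
```

```text
(array([0.5372, 0.1269]), array([536.8, 126.5]), array([24.2, 71.2]), 86.3, 'ang', np.float64(-4.0))
(array([0.5407, 0.0552]), array([540.5,  55.1]), array([46.6, 22.3]), 0.4, 'ang', np.float64(-0.9))
(array([ 0.4721, -0.3078]), array([ 472.7, -307.8]), array([70.1, 23. ]), 83.2, 'ang', np.float64(83.5))
t 16.05 pos [0.4503 0.0234 0.124 ] yaw 102.5 w 0.0511 j [ 0.06  0.21 -0.33  1.01 -0.02 -0.16]
move cm [-0.77  2.74 -4.4 ] rot [ 0.9  1.1 -0.8]
```

View pics/top8.png

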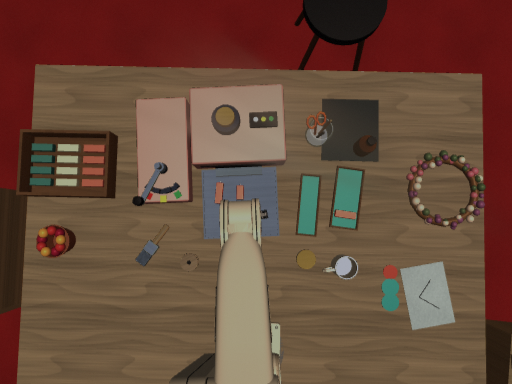

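View pics/side8.png

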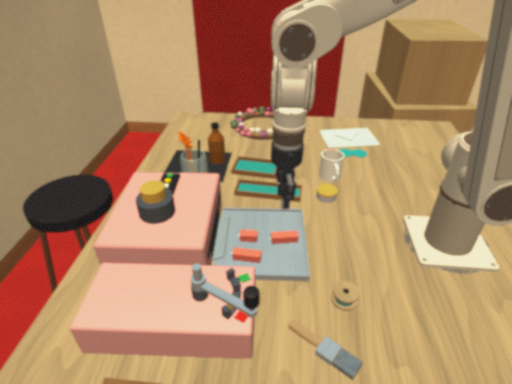

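{"name": "move_arm", "arguments": {
  "series": [
    [[-0.7, 2.6, -0.5, 0.9, 1.1, -0.8, 0.6], [-0.1, 0, -1.6, 0, 0, 0, 0.6], [0, 0, -2, 0, 0, 0, 0.6], [0, 0, 0, 0, 0, 0, 0.6], [0, 0, 0, 0, 0, 0, 0.6]]
  ]
}}

```text
clock: 16.55
eef_pos: [0.4442, 0.045, 0.0842]
tool_rot: [-0.1, 0.995, -0.001, 0.002]
ft_force: [0.4, -0.4, -0.6]
grip_width: 0.0515
```

```bash
python3 go.py .4426 .0508 .019 101.7 k
```

```text
t 16.55 pos [0.4442 0.045  0.0842] yaw 101.5 w 0.0515 j [ 0.1   0.26 -0.38  0.92 -0.   -0.1 ]
move cm [-0.16  0.58 -6.52] rot [0.1 0.2 0.2]
```

{"name": "move_arm", "arguments": {
  "series": [
    [[-0.3, 0.6, -1.5, 0, 0, 0.2, 0.6], [-0.3, 0, -2.2, 0, 0, 0, 0.6], [-0.2, 0, -1.5, 0, 0, 0, 0.6], [0, 0, 0, 0, 0, 0, 0.6], [0, 0, 0, 0, 0, 0, 0.6]]
  ]
}}

```text
clock: 17.05
eef_pos: [0.441, 0.048, 0.0363]
tool_rot: [-0.1, 0.995, -0.001, 0.006]
ft_force: [-0.7, -0.1, -0.0]
grip_width: 0.0514
```

```bash
python3 go.py .4426 .0508 .019 101.7 k
```

```text
t 17.05 pos [0.441  0.048  0.0363] yaw 101.4 w 0.0514 j [ 0.11  0.32 -0.46  0.78 -0.   -0.09]
move cm [ 0.16  0.28 -1.73] rot [0.1 0.8 0.3]
```

{"name": "move_arm", "arguments": {
  "series": [
    [[0.1, 0.3, -0.8, 0, 0.7, 0.2, 0.6], [0, 0, -0.7, 0, 0, 0, 0.6], [0, 0, -0.2, 0, 0, 0, 0.6], [0, 0, 0, 0, 0, 0, 0.4], [0, 0, 0, 0, 0, 0, 0]]
  ]
}}

```text
clock: 17.55
eef_pos: [0.4455, 0.051, 0.0209]
tool_rot: [-0.101, 0.995, -0.001, 0.003]
ft_force: [-4.5, 0.5, 29.9]
grip_width: 0.0232
```

{"name": "move_arm", "arguments": {
  "series": [
    [[0, 0, 0, 0, 0, 0, 0], [0, 0, 0, 0, 0, 0, 0], [0, 0, 0, 0, 0, 0, 0], [0, 0, 2.5, 0, 0, 0, 0], [0, 0, 2.5, 0, 0, 0, 0]]
  ]
}}

```text
clock: 18.05
eef_pos: [0.4418, 0.0507, 0.0691]
tool_rot: [-0.101, 0.995, -0.001, -0.001]
ft_force: [-0.5, -0.1, -0.9]
grip_width: 0.022
```

```bash
python3 go.py .520 -.3168 .1 173.2 k
```

```text
t 18.05 pos [0.4418 0.0507 0.0691] yaw 101.6 w 0.022 j [ 0.12  0.28 -0.4   0.89 -0.   -0.09]
move cm [  7.82 -36.75   3.09] rot [ 0.2 -0.1 71.6]
```

{"name": "move_arm", "arguments": {
  "series": [
    [[0.8, -3.3, 1.0, 0, 0, 7.2, 0], [0.8, -3.3, 0.8, 0, 0, 7.2, 0], [0.8, -3.3, 0.5, 0, 0, 7.2, 0], [0.8, -3.3, 0.3, 0, 0, 7.2, 0], [0.8, -3.3, 0, 0, 0, 7.2, 0]]
  ]
}}

```text
clock: 18.55
eef_pos: [0.4843, -0.1155, 0.1002]
tool_rot: [-0.42, 0.908, -0.001, 0.002]
ft_force: [0.7, 0.4, -1.4]
grip_width: 0.0223
```

{"name": "move_arm", "arguments": {
  "series": [
    [[0.7, -3.4, 0, 0, 0, 7.2, 0], [0.7, -3.4, 0, 0, 0, 7.2, 0], [0.7, -3.4, 0, 0, 0, 7.2, 0], [0.7, -3.4, 0, 0, 0, 7.2, 0], [0, 0, 0, 0, 0, 0, 0]]
  ]
}}

```text
clock: 19.05
eef_pos: [0.5134, -0.2613, 0.1]
tool_rot: [-0.639, 0.769, -0.002, 0.003]
ft_force: [0.2, 0.7, -0.9]
grip_width: 0.0226
```

```bash
python3 go.py .520 -.3168 .08 173.2 k
```

```text
t 19.05 pos [ 0.5134 -0.2613  0.1   ] yaw 169.5 w 0.0226 j [-0.47  0.47 -0.01  1.08  0.   -1.86]
move cm [ 0.66 -5.55 -2.  ] rot [-0.1  0.4  3.7]
```

{"name": "move_arm", "arguments": {
  "series": [
    [[0.3, -2.4, -0.5, 0, 0, 2, 0], [0.2, -2.4, -1, 0, 0, 1.5, 0], [0, 0, 0, 0, 0, 0, 0], [0, 0, 0, 0, 0, 0, 0], [0, 0, 0, 0, 0, 0, 0]]
  ]
}}

```text
clock: 19.55
eef_pos: [0.5169, -0.308, 0.0831]
tool_rot: [-0.662, 0.75, 0.001, 0.003]
ft_force: [-0.3, 0.3, -0.5]
grip_width: 0.0224
```

```bash
python3 go.py .520 -.3168 .0125 173.2 k;  python3 - <<'E'
from h import *
snap('top','top9');snap('side','side9');p=scale(cv2.imread('pics/side9.png')[130:230,200:350],5);cv2.imwrite('pics/c9.png',p)
d=np.load('pics/top9.npy');P=cloud('top',d);hs=cv2.cvtColor(cv2.imread('pics/top9.png'),cv2.COLOR_BGR2HSV).astype(int)
m=red(hs)&(P[...,2]>.05);m[160:240,:325]=0;m[:170]=0;m[230:]=0;m[:,:300]=0;m[:,365:]=0
print(m.sum(),P[m].min(0),P[m].max(0),P[m].mean(0))
E
```

```text
t 19.55 pos [ 0.5169 -0.308   0.0831] yaw 172.9 w 0.0224 j [-0.54  0.54  0.05  1.08  0.01 -1.99]
move cm [ 0.31 -0.88 -7.06] rot [-0.3  0.2  0.3]
33 [ 0.51001919 -0.29111638  0.09257058] [ 0.52998413 -0.27347312  0.10627298] [ 0.51976051 -0.28314305  0.09808434]
```

View pics/c9.png

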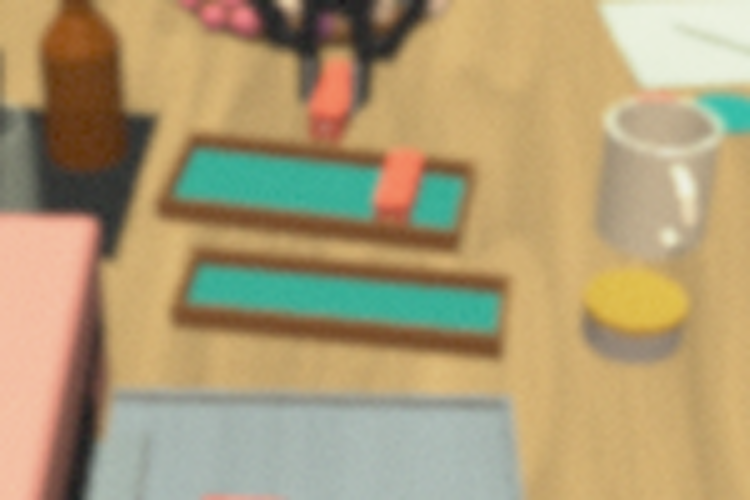

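{"name": "move_arm", "arguments": {
  "series": [
    [[0.2, -0.8, -1.5, 0, 0, 0, 0], [0.1, -0.1, -1.6, 0, 0, 0, 0], [0, 0, -0.8, 0, 0, 0, 0], [0, 0, 0, 0, 0, 0, 0], [0, 0, 0, 0, 0, 0, 0]]
  ]
}}

```text
clock: 20.15
eef_pos: [0.5212, -0.3159, 0.0424]
tool_rot: [-0.663, 0.748, 0.0, 0.003]
ft_force: [-0.2, 0.7, -0.1]
grip_width: 0.0223
```

```bash
python3 go.py .520 -.3168 .014 173.2 k
```

```text
t 20.15 pos [ 0.5212 -0.3159  0.0424] yaw 173.1 w 0.0223 j [-0.55  0.59  0.02  1.    0.01 -2.  ]
move cm [-0.12 -0.09 -2.84] rot [-0.3  0.3  0.1]
```

{"name": "move_arm", "arguments": {
  "series": [
    [[-0.1, -0.1, -1.0, 0, 0, 0, 0], [0, 0, -0.8, 0, 0, 0, 0], [0, 0, 0, 0, 0, 0, 0], [0, 0, 0, 0, 0, 0, 0], [0, 0, 0, 0, 0, 0, 0]]
  ]
}}

```text
clock: 20.65
eef_pos: [0.5206, -0.3172, 0.0237]
tool_rot: [-0.663, 0.748, -0.001, 0.003]
ft_force: [1.1, -0.6, -0.1]
grip_width: 0.0227
```

```bash
python3 go.py .520 -.3168 .014 173.2 k
```

```text
t 20.65 pos [ 0.5206 -0.3172  0.0237] yaw 173.1 w 0.0227 j [-0.55  0.61  0.    0.96  0.01 -2.  ]
move cm [-0.06  0.04 -0.97] rot [-0.2  0.3  0.1]
```

{"name": "move_arm", "arguments": {
  "series": [
    [[-0.1, 0, -0.6, 0, 0, 0, 0], [0, 0, -0.3, 0, 0, 0, 0], [0, 0, 0, 0, 0, 0, 0], [0, 0, 0, 0, 0, 0, 0.3], [0, 0, 0, 0, 0, 0, 0.5]]
  ]
}}

```text
clock: 21.15
eef_pos: [0.5201, -0.3176, 0.0147]
tool_rot: [-0.663, 0.748, -0.001, 0.004]
ft_force: [0.8, 0.4, 0.2]
grip_width: 0.039
```

{"name": "move_arm", "arguments": {
  "series": [
    [[0, 0, 0, 0, 0, 0, 0.5], [0, 0, 0.5, 0, 0, 0, 0.5], [0, 0, 2, 0, 0, 0, 0.5], [0, 0, 3, 0, 0, 0, 0.5], [0, 0, 3, 0, 0, 0, 0.5]]
  ]
}}

```text
clock: 21.65
eef_pos: [0.5165, -0.3154, 0.098]
tool_rot: [-0.663, 0.748, 0.004, 0.002]
ft_force: [-0.0, -0.8, -0.1]
grip_width: 0.0429
```

```bash
python3 go.py .5367 .1266 .13 86.5 k
```

```text
t 21.65 pos [ 0.5165 -0.3154  0.098 ] yaw 173.1 w 0.0429 j [-0.55  0.53  0.09  1.13  0.01 -2.  ]
move cm [ 2.02 44.2   3.2 ] rot [ -0.5   0.3 -86.6]
```

{"name": "move_arm", "arguments": {
  "series": [
    [[0.2, 4, 0.6, 0, 0, -8.3, 0.6], [0.2, 4, 0.6, 0, 0, -8.3, 0.6], [0.2, 4, 0.3, 0, 0, -8.3, 0.6], [0.2, 4, 0, 0, 0, -8.3, 0.6], [0.2, 4, 0, 0, 0, -8.3, 0.6]]
  ]
}}

```text
clock: 22.15
eef_pos: [0.5313, -0.119, 0.1236]
tool_rot: [-0.345, 0.939, -0.006, 0.007]
ft_force: [1.5, -0.0, 0.4]
grip_width: 0.0512
```

{"name": "move_arm", "arguments": {
  "series": [
    [[0.1, 4, 0, 0, 0, -8.3, 0.6], [0.1, 4, 0, 0, 0, -8.3, 0.6], [0.1, 4, 0, 0, 0, -8.3, 0.6], [0.1, 4, 0, 0, 0, -8.3, 0.6], [0, 3, 0, 0, 0, -5, 0.6]]
  ]
}}

```text
clock: 22.65
eef_pos: [0.5362, 0.073, 0.128]
tool_rot: [-0.019, 1.0, -0.009, 0.008]
ft_force: [0.1, 0.3, 0.1]
grip_width: 0.0512
```

```bash
python3 - <<'E'
from h import *
snap('top','top10');snap('side','side10')
for b in blobs('top10',(290,160,370,240),red,.027,30): print(b)
E
python3 go.py .5367 .1266 .08 86.5 k
```

```text
(array([ 0.5203, -0.3193]), array([ 520.9, -319.1]), array([71. , 22.8]), 83.1, 'ang', np.float64(83.7))
(array([ 0.4721, -0.3079]), array([ 472.6, -307.8]), array([70.1, 23. ]), 83.2, 'ang', np.float64(83.4))
t 22.75 pos [0.5364 0.0746 0.1279] yaw 92.7 w 0.051 j [ 0.15  0.38 -0.08  1.1  -0.02  0.1 ]
move cm [ 0.03  5.2  -4.79] rot [ 1.   0.9 -6.2]
```

View pics/side10.png

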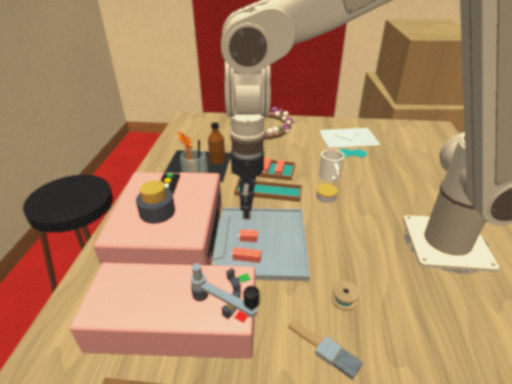

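{"name": "move_arm", "arguments": {
  "series": [
    [[0, 2.2, -0.5, 1, 0.9, -3.5, 0.6], [0, 2.2, -1.5, 0, 0, -2.5, 0.6], [0, 0, -1.8, 0, 0, 0, 0.6], [0, 0, 0, 0, 0, 0, 0.6], [0, 0, 0, 0, 0, 0, 0.6]]
  ]
}}

```text
clock: 23.25
eef_pos: [0.538, 0.1193, 0.0924]
tool_rot: [0.029, 1.0, 0.0, 0.002]
ft_force: [-0.0, 1.0, -0.7]
grip_width: 0.0513
```

```bash
python3 go.py .5367 .1266 .019 86.5 k
```

```text
t 23.25 pos [0.538  0.1193 0.0924] yaw 86.6 w 0.0513 j [ 0.22  0.43 -0.1   1.04 -0.    0.28]
move cm [-0.13  0.73 -7.34] rot [-0.   0.3 -0.1]
```

{"name": "move_arm", "arguments": {
  "series": [
    [[-0.2, 0.7, -1.5, 0, 0, 0, 0.6], [-0.2, 0, -2.2, 0, 0, 0, 0.6], [-0.2, 0, -1.5, 0, 0, 0, 0.6], [0, 0, 0, 0, 0, 0, 0.6], [0, 0, 0, 0, 0, 0, 0.6]]
  ]
}}

```text
clock: 23.75
eef_pos: [0.5363, 0.1234, 0.0456]
tool_rot: [0.031, 0.999, 0.001, 0.007]
ft_force: [-0.2, -0.5, -0.0]
grip_width: 0.0512
```

```bash
python3 go.py .5367 .1266 .02 86.5 k
```

```text
t 23.75 pos [0.5363 0.1234 0.0456] yaw 86.4 w 0.0512 j [ 0.23  0.48 -0.17  0.91 -0.    0.29]
move cm [ 0.04  0.32 -2.56] rot [-0.1  0.8  0.1]
```

{"name": "move_arm", "arguments": {
  "series": [
    [[0, 0.3, -1, 0, 0.6, 0, 0.6], [0, 0, -1, 0, 0, 0, 0.6], [0, 0, -0.2, 0, 0, 0, 0.6], [0, 0, 0, 0, 0, 0, 0.6], [0, 0, 0, 0, 0, 0, 0.6]]
  ]
}}

```text
clock: 24.25
eef_pos: [0.539, 0.1264, 0.025]
tool_rot: [0.032, 0.999, 0.002, 0.004]
ft_force: [0.0, -0.6, -0.2]
grip_width: 0.0513
```

```bash
python3 go.py .5367 .1266 .02 86.5 k
```

```text
t 24.25 pos [0.539  0.1264 0.025 ] yaw 86.4 w 0.0513 j [ 0.23  0.51 -0.17  0.88  0.    0.29]
move cm [-0.23  0.02 -0.5 ] rot [-0.2  0.5  0.1]
```

{"name": "move_arm", "arguments": {
  "series": [
    [[-0.2, 0, -0.4, 0, 0.4, 0, 0.6], [0, 0, 0, 0, 0, 0, 0.2], [0, 0, 0, 0, 0, 0, 0], [0, 0, 0, 0, 0, 0, 0], [0, 0, 0, 0, 0, 0, 0]]
  ]
}}

```text
clock: 24.75
eef_pos: [0.5375, 0.1266, 0.0215]
tool_rot: [0.032, 0.999, 0.002, 0.001]
ft_force: [-0.8, 0.3, -0.8]
grip_width: 0.0225
```

{"name": "move_arm", "arguments": {
  "series": [
    [[0, 0, 0, 0, 0, 0, 0], [0, 0, 0, 0, 0, 0, 0], [0, 0, 2, 0, 0, 0, 0], [0, 0, 3, 0, 0, 0, 0], [0, 0, 3, 0, 0, 0, 0]]
  ]
}}

```text
clock: 25.25
eef_pos: [0.5321, 0.1253, 0.0977]
tool_rot: [0.032, 0.999, 0.0, -0.006]
ft_force: [0.3, -0.9, -0.7]
grip_width: 0.0223
```

```bash
python3 go.py .5697 -.3215 .1 173.2 k
```

```text
t 25.25 pos [0.5321 0.1253 0.0977] yaw 86.4 w 0.0223 j [ 0.23  0.43 -0.08  1.07  0.    0.29]
move cm [  3.76 -44.68   0.23] rot [ 0.5 -0.5 86.8]
```

{"name": "move_arm", "arguments": {
  "series": [
    [[0.4, -3.7, 0.5, 0, 0, 8.2, 0], [0.4, -3.7, 0.3, 0, 0, 8.2, 0], [0.4, -3.7, 0, 0, 0, 8.2, 0], [0.4, -3.7, 0, 0, 0, 8.2, 0], [0.4, -3.7, 0, 0, 0, 8.2, 0]]
  ]
}}

```text
clock: 25.75
eef_pos: [0.5561, -0.0594, 0.1124]
tool_rot: [-0.336, 0.942, 0.0, 0.0]
ft_force: [0.2, 0.5, -1.2]
grip_width: 0.0226
```

{"name": "move_arm", "arguments": {
  "series": [
    [[0.3, -3.7, 0, 0, 0, 8.2, 0], [0.3, -3.7, 0, 0, 0, 8.2, 0], [0.3, -3.7, 0, 0, 0, 8.2, 0], [0.3, -3.7, 0, 0, 0, 8.2, 0], [0.2, -3.7, 0, 0, 0, 8.2, 0]]
  ]
}}

```text
clock: 26.25
eef_pos: [0.5696, -0.252, 0.112]
tool_rot: [-0.657, 0.754, 0.001, 0.001]
ft_force: [0.3, -0.3, -1.0]
grip_width: 0.0227
```

```bash
python3 go.py .5697 -.3215 .08 173.2 k
```

```text
t 26.25 pos [ 0.5696 -0.252   0.112 ] yaw 172.1 w 0.0227 j [-0.42  0.55  0.16  1.18  0.   -1.85]
move cm [ 0.01 -6.95 -3.2 ] rot [-0.1  0.   1.1]
```

{"name": "move_arm", "arguments": {
  "series": [
    [[0, -3, -0.5, 0, 0, 0, 0], [0, -3, -1.5, 0, 0, 0, 0], [0, 0, -1.5, 0, 0, 0, 0], [0, 0, 0, 0, 0, 0, 0], [0, 0, 0, 0, 0, 0, 0]]
  ]
}}

```text
clock: 26.75
eef_pos: [0.5683, -0.3215, 0.0753]
tool_rot: [-0.655, 0.756, -0.0, 0.0]
ft_force: [-0.5, -0.1, -0.0]
grip_width: 0.0222
```

```bash
python3 - <<'E'
from h import *
snap('top','top11')
d=np.load('pics/top11.npy');P=cloud('top',d);hs=cv2.cvtColor(cv2.imread('pics/top11.png'),cv2.COLOR_BGR2HSV).astype(int)
m=red(hs)&(P[...,2]>.05);m[:170]=0;m[230:]=0;m[:,:325]=0;m[:,365:]=0
print(m.sum(),P[m].min(0),P[m].max(0),P[m].mean(0))
E
python3 go.py .5697 -.3215 .016 173.2 k
```

```text
33 [ 0.56345006 -0.30785009  0.08259347] [ 0.58058197 -0.28346921  0.0958468 ] [ 0.57034983 -0.2957666   0.09042405]
t 26.8 pos [ 0.5681 -0.321   0.0752] yaw 171.8 w 0.0221 j [-0.51  0.64  0.21  1.14  0.   -1.94]
move cm [ 0.16 -0.05 -5.92] rot [-0.   0.   1.4]
```

{"name": "move_arm", "arguments": {
  "series": [
    [[0.1, -0.1, -1.5, 0, 0, 1.4, 0], [0, 0, -1.4, 0, 0, 0, 0], [0, 0, -0.5, 0, 0, 0, 0], [0, 0, 0, 0, 0, 0, 0], [0, 0, 0, 0, 0, 0, 0]]
  ]
}}

```text
clock: 27.3
eef_pos: [0.5705, -0.3193, 0.0397]
tool_rot: [-0.666, 0.746, -0.001, 0.001]
ft_force: [-0.7, 0.6, -0.2]
grip_width: 0.0225
```

```bash
python3 go.py .5697 -.3215 .0145 173.2 k
```

```text
t 27.3 pos [ 0.5705 -0.3193  0.0397] yaw 173.6 w 0.0225 j [-0.51  0.67  0.17  1.06  0.   -1.97]
move cm [-0.08 -0.22 -2.52] rot [ 0.   0.1 -0.4]
```

{"name": "move_arm", "arguments": {
  "series": [
    [[-0.1, -0.2, -1.0, 0, 0, -0.4, 0], [0, 0, -0.6, 0, 0, 0, 0], [0, 0, 0, 0, 0, 0, 0], [0, 0, 0, 0, 0, 0, 0], [0, 0, 0, 0, 0, 0, 0]]
  ]
}}

```text
clock: 27.8
eef_pos: [0.5698, -0.3217, 0.023]
tool_rot: [-0.664, 0.748, -0.001, 0.001]
ft_force: [0.2, 0.2, -0.9]
grip_width: 0.0223
```

```bash
python3 go.py .5697 -.3215 .0145 173.2 k
```

```text
t 27.8 pos [ 0.5698 -0.3217  0.023 ] yaw 173.1 w 0.0223 j [-0.51  0.69  0.15  1.03  0.   -1.97]
move cm [-0.01  0.02 -0.85] rot [0.1 0.2 0.1]
```

{"name": "move_arm", "arguments": {
  "series": [
    [[0, 0, -0.6, 0, 0, 0, 0], [0, 0, -0.2, 0, 0, 0, 0], [0, 0, 0, 0, 0, 0, 0], [0, 0, 0, 0, 0, 0, 0.3], [0, 0, 0, 0, 0, 0, 0.5]]
  ]
}}

```text
clock: 28.3
eef_pos: [0.5703, -0.322, 0.0151]
tool_rot: [-0.663, 0.748, -0.002, 0.001]
ft_force: [0.1, -0.1, -0.3]
grip_width: 0.0388
```

{"name": "move_arm", "arguments": {
  "series": [
    [[0, 0, 0, 0, 0, 0, 0.5], [0, 0, 0.5, 0, 0, 0, 0.5], [0, 0, 2, 0, 0, 0, 0.5], [0, 0, 3, 0, 0, 0, 0.5], [0, 0, 3, 0, 0, 0, 0.5]]
  ]
}}

```text
clock: 28.8
eef_pos: [0.5666, -0.3199, 0.0978]
tool_rot: [-0.664, 0.748, 0.003, -0.001]
ft_force: [0.1, -1.5, -0.2]
grip_width: 0.0427
```

```bash
python3 go.py .5406 .0551 .13 89.4 k
```

```text
t 28.8 pos [ 0.5666 -0.3199  0.0978] yaw 173.1 w 0.0427 j [-0.51  0.62  0.24  1.19  0.   -1.97]
move cm [-2.6  37.5   3.22] rot [ -0.4  -0.1 -83.7]
```

{"name": "move_arm", "arguments": {
  "series": [
    [[-0.3, 3.3, 0.6, 0, 0, -8.2, 0.6], [-0.3, 3.3, 0.6, 0, 0, -8.2, 0.6], [-0.3, 3.3, 0.3, 0, 0, -8.2, 0.6], [-0.3, 3.3, 0, 0, 0, -8.2, 0.6], [-0.3, 3.3, 0, 0, 0, -8.2, 0.6]]
  ]
}}

```text
clock: 29.3
eef_pos: [0.5559, -0.1574, 0.1238]
tool_rot: [-0.344, 0.939, -0.006, 0.004]
ft_force: [0.2, 0.1, -0.2]
grip_width: 0.0511
```

{"name": "move_arm", "arguments": {
  "series": [
    [[-0.2, 3.3, 0, 0, 0, -8.2, 0.6], [-0.2, 3.3, 0, 0, 0, -8.2, 0.6], [-0.2, 3.3, 0, 0, 0, -8.2, 0.6], [-0.2, 3.3, 0, 0, 0, -8.2, 0.6], [0, 2.5, 0, 0, 0, -6, 0.6]]
  ]
}}

```text
clock: 29.8
eef_pos: [0.5477, 0.0065, 0.1283]
tool_rot: [0.003, 1.0, -0.008, 0.005]
ft_force: [0.3, 0.2, 0.0]
grip_width: 0.0513
```

```bash
python3 - <<'E'
from h import *
snap('top','top12');snap('side','side12')
for b in blobs('top12',(290,160,370,240),red,.027,30): print(b)
p=scale(cv2.imread('pics/side12.png')[140:290,190:330],4);cv2.imwrite('pics/c12.png',p)
E
python3 go.py .5406 .0551 .08 89.4 k
```

```text
(array([ 0.5703, -0.3201]), array([ 570.2, -320.4]), array([71.7, 21.2]), 83.3, 'ang', np.float64(83.5))
(array([ 0.5203, -0.3192]), array([ 520.8, -319.4]), array([71.6, 22.8]), 83.1, 'ang', np.float64(83.6))
(array([ 0.4721, -0.3079]), array([ 472.6, -307.9]), array([70.1, 23. ]), 83.2, 'ang', np.float64(83.5))
t 29.9 pos [0.5482 0.0078 0.1283] yaw 90.2 w 0.0513 j [ 0.02  0.39 -0.06  1.11 -0.01  0.02]
move cm [-0.76  4.73 -4.83] rot [ 0.8  0.5 -0.8]
```

View pics/c12.png

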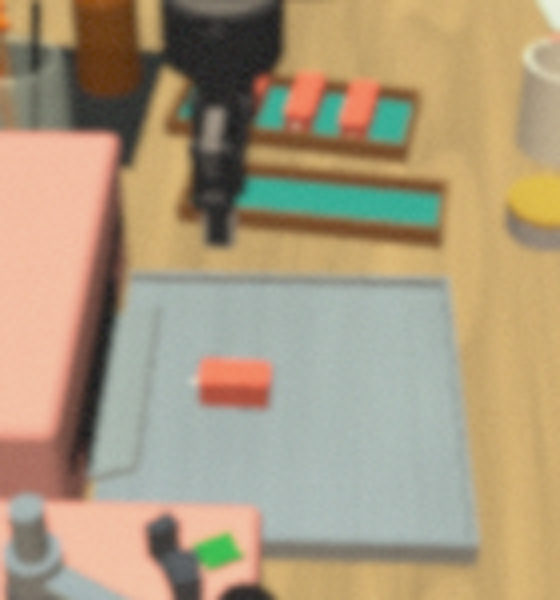

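Run:
```python
from h import *
for t in ('side10','side12'):
  print(blobs(t,(203,225,300,250),red,.03,40,'side'))
```

```text
[(array([0.5354, 0.0604]), array([535.7,  60.2]), array([46.3, 42.7]), 1.6, 'ang', np.float64(-17.7))]
[(array([0.5354, 0.0604]), array([535.8,  60.3]), array([46.3, 42.6]), 1.1, 'ang', np.float64(-17.3))]
```

{"name": "move_arm", "arguments": {
  "series": [
    [[-0.4, 2, -0.5, 0.8, 0.5, -0.5, 0.6], [-0.3, 2, -1.5, 0, 0, 0, 0.6], [0, 0, -1.8, 0, 0, 0, 0.6], [0, 0, 0, 0, 0, 0, 0.6], [0, 0, 0, 0, 0, 0, 0.6]]
  ]
}}

```text
clock: 30.4
eef_pos: [0.5432, 0.0476, 0.093]
tool_rot: [0.001, 1.0, -0.001, 0.004]
ft_force: [-0.2, -0.4, 0.1]
grip_width: 0.0514
```

```bash
python3 go.py .5406 .0551 .02 89.4 k
```

```text
t 30.4 pos [0.5432 0.0476 0.093 ] yaw 89.9 w 0.0514 j [ 0.09  0.42 -0.11  1.03 -0.    0.09]
move cm [-0.26  0.75 -7.3 ] rot [ 0.1  0.4 -0.5]
```

{"name": "move_arm", "arguments": {
  "series": [
    [[-0.3, 0.7, -1.5, 0, 0, -0.4, 0.6], [-0.3, 0, -2.2, 0, 0, 0, 0.6], [-0.2, 0, -1.3, 0, 0, 0, 0.6], [0, 0, 0, 0, 0, 0, 0.6], [0, 0, 0, 0, 0, 0, 0.6]]
  ]
}}

```text
clock: 30.9
eef_pos: [0.5399, 0.0514, 0.048]
tool_rot: [0.006, 1.0, -0.001, 0.009]
ft_force: [-0.1, 0.5, 0.1]
grip_width: 0.0511
```

```bash
python3 go.py .5406 .0551 .02 89.4 k
```

```text
t 30.9 pos [0.5399 0.0514 0.048 ] yaw 89.3 w 0.0511 j [ 0.1   0.46 -0.19  0.91 -0.    0.11]
move cm [ 0.07  0.37 -2.8 ] rot [0.1 1.  0.1]
```

{"name": "move_arm", "arguments": {
  "series": [
    [[0, 0.4, -1, 0, 0.8, 0, 0.6], [-0.2, 0, -1, 0, 0, 0, 0.6], [0, 0, -0.3, 0, 0, 0, 0.6], [0, 0, 0, 0, 0, 0, 0.6], [0, 0, 0, 0, 0, 0, 0.6]]
  ]
}}

```text
clock: 31.4
eef_pos: [0.5404, 0.0553, 0.0259]
tool_rot: [0.007, 1.0, -0.0, 0.004]
ft_force: [0.6, -0.6, -0.1]
grip_width: 0.0512
```

```bash
python3 go.py .5406 .0551 .021 89.4 k
```

```text
t 31.4 pos [0.5404 0.0553 0.0259] yaw 89.3 w 0.0512 j [ 0.1   0.49 -0.2   0.87 -0.    0.12]
move cm [ 0.02 -0.02 -0.49] rot [0.  0.4 0.1]
```

{"name": "move_arm", "arguments": {
  "series": [
    [[0, 0, -0.4, 0, 0.3, 0, 0.6], [0, 0, 0, 0, 0, 0, 0.2], [0, 0, 0, 0, 0, 0, 0], [0, 0, 0, 0, 0, 0, 0], [0, 0, 0, 0, 0, 0, 0]]
  ]
}}

```text
clock: 31.9
eef_pos: [0.5412, 0.0554, 0.0225]
tool_rot: [0.006, 1.0, -0.0, 0.002]
ft_force: [-0.0, 0.2, 0.2]
grip_width: 0.0224
```

{"name": "move_arm", "arguments": {
  "series": [
    [[0, 0, 0, 0, 0, 0, 0], [0, 0, 0, 0, 0, 0, 0], [0, 0, 2, 0, 0, 0, 0], [0, 0, 3, 0, 0, 0, 0], [0, 0, 3, 0, 0, 0, 0]]
  ]
}}

```text
clock: 32.4
eef_pos: [0.5358, 0.0549, 0.0989]
tool_rot: [0.006, 1.0, -0.001, -0.005]
ft_force: [1.2, -0.5, -0.2]
grip_width: 0.0224
```

```bash
python3 go.py .503 -.1837 .1 175.9 k
```

```text
t 32.4 pos [0.5358 0.0549 0.0989] yaw 89.3 w 0.0224 j [ 0.1   0.42 -0.11  1.06 -0.    0.12]
move cm [ -3.28 -23.86   0.11] rot [ 0.5 -0.4 86.6]
```

{"name": "move_arm", "arguments": {
  "series": [
    [[-0.3, -2, 0.3, 0, 0, 8.2, 0], [-0.3, -2, 0.2, 0, 0, 8.2, 0], [-0.3, -2, 0, 0, 0, 8.2, 0], [-0.3, -2, 0, 0, 0, 8.2, 0], [-0.3, -2, 0, 0, 0, 8.2, 0]]
  ]
}}

```text
clock: 32.9
eef_pos: [0.5246, -0.0452, 0.1102]
tool_rot: [-0.36, 0.933, -0.002, 0.002]
ft_force: [0.0, -0.2, -0.8]
grip_width: 0.0223
```

{"name": "move_arm", "arguments": {
  "series": [
    [[-0.3, -2, 0, 0, 0, 8.2, 0], [-0.3, -2, 0, 0, 0, 8.2, 0], [-0.3, -2, 0, 0, 0, 8.2, 0], [-0.2, -2, 0, 0, 0, 8.2, 0], [0, -2, 0, 0, 0, 8, 0]]
  ]
}}

```text
clock: 33.4
eef_pos: [0.5118, -0.1491, 0.11]
tool_rot: [-0.674, 0.739, -0.001, 0.002]
ft_force: [0.1, 0.0, 0.3]
grip_width: 0.0223
```

```bash
python3 go.py .503 -.1837 .08 175.9 k
```

```text
t 33.4 pos [ 0.5118 -0.1491  0.11  ] yaw 174.7 w 0.0223 j [-0.28  0.39 -0.12  1.06  0.   -1.76]
move cm [-0.88 -3.46 -3.  ] rot [-0.1  0.2  1.2]
```

{"name": "move_arm", "arguments": {
  "series": [
    [[-0.4, -1.5, -0.8, 0, 0, 0.3, 0], [-0.4, -1.5, -1.2, 0, 0, 0, 0], [0, 0, -1, 0, 0, 0, 0], [0, 0, 0, 0, 0, 0, 0], [0, 0, 0, 0, 0, 0, 0]]
  ]
}}

```text
clock: 33.9
eef_pos: [0.5034, -0.1823, 0.0791]
tool_rot: [-0.675, 0.737, -0.001, 0.002]
ft_force: [1.0, 0.1, -0.3]
grip_width: 0.0226
```

```bash
python3 - <<'E'
from h import *
snap('top','top13')
d=np.load('pics/top13.npy');P=cloud('top',d);hs=cv2.cvtColor(cv2.imread('pics/top13.png'),cv2.COLOR_BGR2HSV).astype(int)
m=red(hs)&(P[...,2]>.05);m[:170]=0;m[230:]=0;m[:,:285]=0;m[:,335:]=0
print(m.sum(),P[m].min(0),P[m].max(0),P[m].mean(0))
E
python3 go.py .503 -.1837 .016 175.9 k
```

```text
t 33.95 pos [ 0.5033 -0.182   0.0791] yaw 175.0 w 0.0221 j [-0.35  0.42 -0.16  0.99  0.   -1.83]
move cm [-0.03 -0.17 -6.31] rot [-0.1  0.2  0.9]Traceback (most recent call last):
  File "<stdin>", line 5, in <module>
    return umr_minimum(a, axis, None, out, keepdims, initial, where)
ValueError: zero-size array to reduction operation minimum which has no identity
```

{"name": "move_arm", "arguments": {
  "series": [
    [[0, -0.2, -1.5, 0, 0, 0.8, 0], [0, 0, -1.5, 0, 0, 0, 0], [0, 0, -0.7, 0, 0, 0, 0], [0, 0, 0, 0, 0, 0, 0], [0, 0, 0, 0, 0, 0, 0]]
  ]
}}

```text
clock: 34.45
eef_pos: [0.5066, -0.1815, 0.0442]
tool_rot: [-0.683, 0.731, -0.003, 0.004]
ft_force: [-0.5, 0.2, 0.4]
grip_width: 0.0222
```

```bash
python3 go.py .503 -.1837 .016 175.9 k
python3 - <<'E'
from h import *
snap('side','side14')
p=scale(cv2.imread('pics/side14.png')[140:230,190:340],5);cv2.imwrite('pics/c14.png',p)
E
```

```text
t 34.45 pos [ 0.5066 -0.1815  0.0442] yaw 176.1 w 0.0222 j [-0.35  0.46 -0.2   0.9   0.   -1.85]
move cm [-0.36 -0.22 -2.82] rot [-0.   0.5 -0.2]
```

View pics/c14.png

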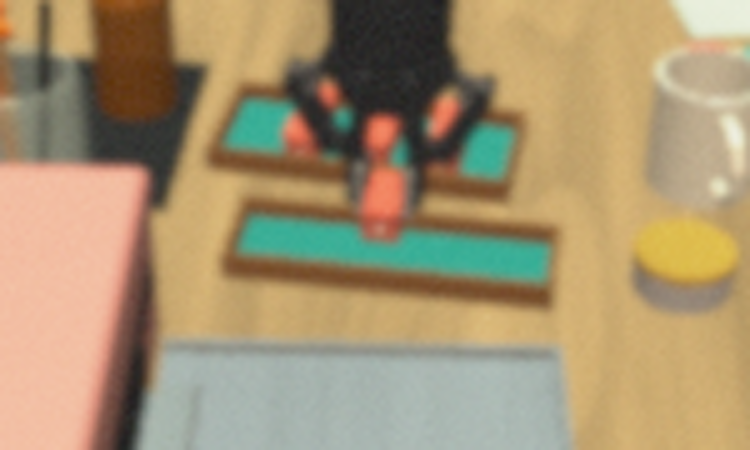

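{"name": "move_arm", "arguments": {
  "series": [
    [[-0.3, -0.2, -1.0, 0, 0, 0, 0], [0, 0, -0.7, 0, 0, 0, 0], [0, 0, 0, 0, 0, 0, 0], [0, 0, 0, 0, 0, 0, 0], [0, 0, 0, 0, 0, 0, 0]]
  ]
}}

```text
clock: 35.0
eef_pos: [0.5042, -0.184, 0.0272]
tool_rot: [-0.683, 0.731, -0.004, 0.004]
ft_force: [-0.1, -1.0, -0.3]
grip_width: 0.0226
```

```bash
python3 go.py .503 -.1837 .016 175.9 k
```

```text
t 35.0 pos [ 0.5042 -0.184   0.0272] yaw 176.1 w 0.0226 j [-0.35  0.48 -0.22  0.86  0.   -1.85]
move cm [-0.12  0.03 -1.12] rot [ 0.   0.7 -0.2]
```

{"name": "move_arm", "arguments": {
  "series": [
    [[-0.1, 0, -0.8, 0, 0.5, 0, 0], [0, 0, -0.2, 0, 0, 0, 0], [0, 0, 0, 0, 0, 0, 0], [0, 0, 0, 0, 0, 0, 0.3], [0, 0, 0, 0, 0, 0, 0.5]]
  ]
}}

```text
clock: 35.5
eef_pos: [0.5034, -0.1842, 0.0164]
tool_rot: [-0.683, 0.731, -0.001, 0.001]
ft_force: [-0.3, 0.2, 0.4]
grip_width: 0.0392
```

{"name": "move_arm", "arguments": {
  "series": [
    [[0, 0, 0, 0, 0, 0, 0.5], [0, 0, 0.5, 0, 0, 0, 0.5], [0, 0, 2, 0, 0, 0, 0.5], [0, 0, 3, 0, 0, 0, 0.5], [0, 0, 3, 0, 0, 0, 0.5]]
  ]
}}

```text
clock: 36.0
eef_pos: [0.4995, -0.1827, 0.1004]
tool_rot: [-0.683, 0.731, 0.003, -0.001]
ft_force: [0.4, -0.1, -0.0]
grip_width: 0.0429
```

```bash
python3 go.py .4967 .3655 .235 110 k
```

```text
t 36.0 pos [ 0.4995 -0.1827  0.1004] yaw 176.1 w 0.0429 j [-0.35  0.4  -0.13  1.05  0.   -1.85]
move cm [-0.28 54.82 13.46] rot [ -0.4  -0.2 -66.1]
```

{"name": "move_arm", "arguments": {
  "series": [
    [[0, 3, 3, 0, 0, -5, 1], [0, 4, 3, 0, 0, -5, 1], [0, 4.2, 3, 0, 0, -5, 1], [0, 4.2, 2, 0, 0, -5, 1], [0, 4.2, 1.2, 0, 0, -5, 1]]
  ]
}}

```text
clock: 36.5
eef_pos: [0.5008, 0.012, 0.2321]
tool_rot: [-0.496, 0.868, -0.0, 0.003]
ft_force: [1.2, 0.9, -0.5]
grip_width: 0.0853
```

{"name": "move_arm", "arguments": {
  "series": [
    [[0, 4.2, 0, 0, 0, -5, 1], [0, 4.2, 0, 0, 0, -5, 1], [0, 4.2, 0, 0, 0, -5, 1], [0, 4.2, 0, 0, 0, -5, 1], [0, 4.2, 0, 0, 0, -5, 1]]
  ]
}}

```text
clock: 37.0
eef_pos: [0.5016, 0.2308, 0.2403]
tool_rot: [-0.287, 0.958, -0.003, 0.01]
ft_force: [1.1, 0.1, -0.5]
grip_width: 0.0855
```

```bash
python3 go.py .4967 .3655 .235 110 k
python3 - <<'E'
from h import *
snap('top','top15')
for b in blobs('top15',(290,160,370,240),red,.027,25): print(b)
d=np.load('pics/top15.npy');P=cloud('top',d);z=P[...,2];v,u=np.mgrid[:384,:512]
m=((u>130)&(u<160)&(v>180)&(v<215)&(z>.14)&(z<.21)).astype(np.uint8)
n,l,s,c=cv2.connectedComponentsWithStats(m)
for k in range(1,n):
    if s[k,4]>40: print(cv2.minAreaRect((P[l==k][:,:2]*1000).astype(np.float32)),np.median(z[l==k]))
E
```

```text
t 37.0 pos [0.5016 0.2308 0.2403] yaw 123.3 w 0.0855 j [ 0.44  0.33  0.15  1.37 -0.01 -0.14]
move cm [-0.49 13.47 -0.53] rot [  0.2   1.2 -13.3]
(array([ 0.5702, -0.3201]), array([ 570.2, -320.4]), array([71.7, 21.3]), 83.3, 'ang', np.float64(83.5))
(array([ 0.5203, -0.3193]), array([ 520.8, -319.4]), array([71.5, 22.8]), 83.1, 'ang', np.float64(83.7))
(array([ 0.5042, -0.1821]), array([ 504.4, -182.3]), array([46.1, 22.6]), 84.4, 'ang', np.float64(86.1))
(array([ 0.472 , -0.3079]), array([ 472.7, -307.8]), array([70.1, 23. ]), 83.2, 'ang', np.float64(83.6))
```

View pics/top15.png

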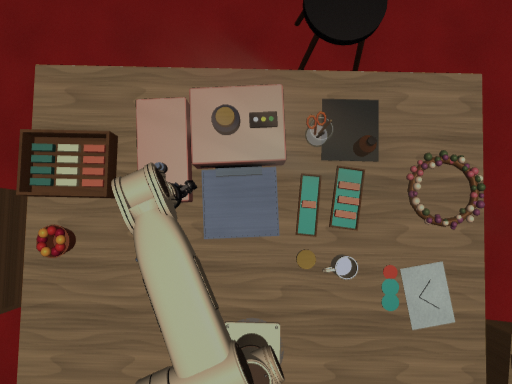

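{"name": "move_arm", "arguments": {
  "series": [
    [[-0.1, 4, 0, 0, 0, -5, 1], [-0.1, 4, 0, 0, 1, -5, 1], [-0.1, 4, 0, 0, 0, -3, 1], [0, 0, 0, 0, 0, 0, 1], [0, 0, 0, 0, 0, 0, 1]]
  ]
}}

```text
clock: 37.55
eef_pos: [0.4965, 0.3642, 0.2415]
tool_rot: [-0.177, 0.984, 0.0, 0.002]
ft_force: [0.5, -0.7, 0.9]
grip_width: 0.0856
```

```bash
python3 go.py .4967 .3650 .153 110 k
```

```text
t 37.55 pos [0.4965 0.3642 0.2415] yaw 110.4 w 0.0856 j [ 0.63  0.47  0.36  1.46 -0.    0.28]
move cm [ 0.02  0.08 -8.85] rot [-0.1  0.3 -0.4]
```

{"name": "move_arm", "arguments": {
  "series": [
    [[0, 0, -2.5, 0, 0, 0, 1], [0, 0, -3, 0, 0, 0, 1], [0, 0, -2, 0, 0, 0, 1], [0, 0, 0, 0, 0, 0, 1], [0, 0, 0, 0, 0, 0, 1]]
  ]
}}

```text
clock: 38.05
eef_pos: [0.4976, 0.359, 0.1681]
tool_rot: [-0.176, 0.984, 0.001, 0.004]
ft_force: [0.2, 0.4, 0.6]
grip_width: 0.0855
```

```bash
python3 go.py .4967 .3650 .153 110 k
```

```text
t 38.05 pos [0.4976 0.359  0.1681] yaw 110.3 w 0.0855 j [ 0.63  0.49  0.2   1.28 -0.    0.27]
move cm [-0.09  0.6  -1.51] rot [-0.2  0.5 -0.3]
```

{"name": "move_arm", "arguments": {
  "series": [
    [[-0.1, 0.5, -1.5, 0, 0, 0, 1], [0, 0, 0, 0, 0, 0, 1], [0, 0.1, 0, 0, 0, 0, 0.5], [0, 0, 0, 0, 0, 0, 0], [0, 0, 0, 0, 0, 0, 0]]
  ]
}}

```text
clock: 38.55
eef_pos: [0.5003, 0.3644, 0.1609]
tool_rot: [-0.175, 0.985, 0.003, 0.009]
ft_force: [0.2, -0.1, -1.2]
grip_width: 0.0439
```

{"name": "move_arm", "arguments": {
  "series": [
    [[0, 0, 0, 0, 0, 0, 0], [0, 0, 0, 0, 0, 0, 0], [0, 0, 0, 0, 0, 0, 0], [0, 0, 0, 0, 0, 0, 0], [0, 0, 0, 0, 0, 0, 0]]
  ]
}}

```text
clock: 39.05
eef_pos: [0.5001, 0.3654, 0.1621]
tool_rot: [-0.175, 0.984, 0.004, 0.009]
ft_force: [0.1, 1.0, -0.6]
grip_width: 0.0287
```

{"name": "move_arm", "arguments": {
  "series": [
    [[0, 0, 0, 0, 0, 0, 0.6], [0, 0, 0, 0, 0, 0, 0.6], [-0.4, 0, -0.9, 0, 0.8, 0, 0.6], [0, 0, 0, 0, 0, 0, 0.6], [0, 0, 0, 0, 0, 0, 0.6]]
  ]
}}

```text
clock: 39.55
eef_pos: [0.496, 0.3649, 0.1522]
tool_rot: [-0.175, 0.985, 0.005, 0.002]
ft_force: [0.1, 0.3, -0.3]
grip_width: 0.0513
```

```bash
python3 go.py .4967 .3650 .152 110 k
```

```text
t 39.55 pos [0.496  0.3649 0.1522] yaw 110.1 w 0.0513 j [0.63 0.5  0.18 1.24 0.01 0.28]
move cm [ 0.07  0.01 -0.02] rot [-0.6  0.1 -0.1]
```

{"name": "move_arm", "arguments": {
  "series": [
    [[0, 0, 0, 0, 0, 0, 0], [0, 0, 0, 0, 0, 0, 0], [0, 0, 0, 0, 0, 0, 0], [0, 0, 0, 0, 0, 0, 0], [0, 0, 0, 0, 0, 0, 0]]
  ]
}}

```text
clock: 40.05
eef_pos: [0.4963, 0.3645, 0.1523]
tool_rot: [-0.174, 0.985, 0.005, 0.002]
ft_force: [-0.5, 0.3, -0.4]
grip_width: 0.0285
```

{"name": "move_arm", "arguments": {
  "series": [
    [[0, 0, 1, 0, 0, 0, 0], [0, 0, 1, 0, 0, 0, 0], [0, 0, 0.7, 0, 0, 0, 0], [0, 0, 0, 0, 0, 0, 0], [0, 0, 0, 0, 0, 0, 0]]
  ]
}}

```text
clock: 40.55
eef_pos: [0.4962, 0.364, 0.1778]
tool_rot: [-0.175, 0.985, 0.004, 0.0]
ft_force: [2.4, 0.6, -7.3]
grip_width: 0.0286
```

{"name": "move_arm", "arguments": {
  "series": [
    [[-0.4, -1.1, 0.1, 0, 0, 5.7, 0], [-0.4, -1.2, 0, 0, 0, 5.7, 0], [-0.3, -1.2, 0, 0, 0, 5.7, 0], [-0.2, -1.2, 0, 0, 0, 5.7, 0], [0, -1.2, 0, 0, 0, 5.7, 0]]
  ]
}}

```text
clock: 41.05
eef_pos: [0.483, 0.3031, 0.1764]
tool_rot: [-0.419, 0.908, 0.002, -0.001]
ft_force: [3.2, 0.5, -7.7]
grip_width: 0.0284
```

{"name": "move_arm", "arguments": {
  "series": [
    [[0, -1.2, 0.3, 0, 0, 5.7, 0], [0.2, -1.2, 0, 0, 0, 5.7, 0], [0.4, -1.2, 0, 0, 0, 5.7, 0], [0.5, -1.1, 0, 0, 0, 5.7, 0], [0.5, -1.0, 0, 0, 0, 5, 0]]
  ]
}}

```text
clock: 41.55
eef_pos: [0.5006, 0.2441, 0.1789]
tool_rot: [-0.631, 0.776, 0.002, 0.001]
ft_force: [5.3, 2.5, -8.0]
grip_width: 0.0288
```

```bash
python3 go.py .5010 .2438 .153 167 k
python3 - <<'E'
from h import *
snap('side','side16')
p=scale(cv2.imread('pics/side16.png')[200:320,170:310],5);cv2.imwrite('pics/c16.png',p)
E
```

```text
t 41.55 pos [0.5006 0.2441 0.1789] yaw 168.3 w 0.0288 j [ 0.45  0.38  0.06  1.25  0.   -0.91]
move cm [ 0.04 -0.03 -2.59] rot [-0.2 -0.1 -1.3]
```

View pics/c16.png

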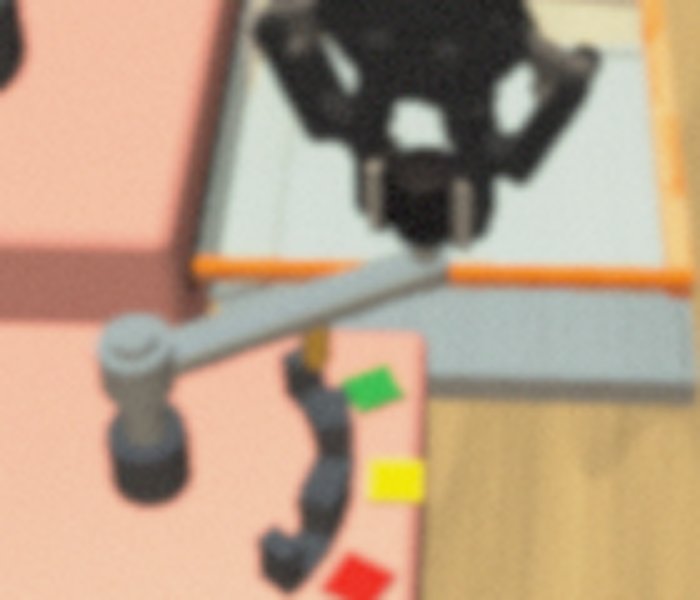

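{"name": "move_arm", "arguments": {
  "series": [
    [[0, 0, -0.8, 0, 0, 0, 0], [0, 0, -0.8, 0, 0, 0, 0], [0, 0, -0.8, 0, 0, 0, 0], [0, 0, 0, 0, 0, 0, 0], [0, 0, 0, 0, 0, 0, 0]]
  ]
}}

```text
clock: 42.1
eef_pos: [0.5008, 0.2438, 0.1523]
tool_rot: [-0.631, 0.776, 0.002, 0.001]
ft_force: [1.2, -0.6, -3.0]
grip_width: 0.0285
```

{"name": "move_arm", "arguments": {
  "series": [
    [[0, 0, -0.3, 0, 0, 0, 0], [0, 0, -0.2, 0, 0, 0, 0], [0, 0, 0, 0, 0, 0, 0], [0, 0, 0, 0, 0, 0, 0.5], [0, 0, 0, 0, 0, 0, 1]]
  ]
}}

```text
clock: 42.6
eef_pos: [0.5011, 0.2441, 0.1545]
tool_rot: [-0.631, 0.776, 0.001, 0.004]
ft_force: [0.1, -0.7, -0.1]
grip_width: 0.0559
```

{"name": "move_arm", "arguments": {
  "series": [
    [[0, 0, 0, 0, 0, 0, 1], [0, 0, 0, 0, 0, 0, 1], [0, 0, 2.5, 0, 0, 0, 1], [0, 0, 3, 0, 0, 0, 1], [0, 0, 3, 0, 0, 0, 1]]
  ]
}}

```text
clock: 43.1
eef_pos: [0.4973, 0.2423, 0.2367]
tool_rot: [-0.631, 0.775, 0.002, -0.003]
ft_force: [1.0, 0.0, -0.2]
grip_width: 0.0857
```

{"name": "move_arm", "arguments": {
  "series": [
    [[-3, 0, 0, 0, 0, 0, 1], [-4, 0, 0, 0, 0, 0, 1], [-4, 0, 0, 0, 0, 0, 1], [-3, 0, 0, 0, 0, 0, 1], [0, 0, 0, 0, 0, 0, 1]]
  ]
}}

```text
clock: 43.6
eef_pos: [0.3567, 0.2431, 0.2421]
tool_rot: [-0.631, 0.776, 0.001, 0.003]
ft_force: [0.4, -0.3, 0.0]
grip_width: 0.0854
```

Run:
```python
from h import *
snap('side','side17');snap('top','top17')
cv2.imwrite('pics/c17.png',scale(cv2.imread('pics/side17.png')[120:320,170:370],3))
cv2.imwrite('pics/c18.png',scale(cv2.imread('pics/top17.png')[140:290,125:385],3))
P=cloud('top',np.load('pics/top17.npy'));z=P[...,2];v,u=np.mgrid[:384,:512]
m=((u>130)&(u<200)&(v>150)&(v<215)&(z>.14)&(z<.21)).astype(np.uint8)
n,l,s,c=cv2.connectedComponentsWithStats(m)
for k in range(1,n):
    if s[k,4]>40: print(cv2.minAreaRect((P[l==k][:,:2]*1000).astype(np.float32)),np.median(z[l==k]))
for b in blobs('top17',(290,160,370,240),red,.027,25): print(b)
for t in ['jar','mug','sprayer','spool','tin','brush']: print(t,[np.round(r['at'],3) for r in bot.find_in('top',t)][:1])
print(bot.get_obs()['eef_pos'],bot.get_obs()['ft_force'],bot.get_obs()['clock'])
```

```text
((608.54296875, 308.57708740234375), (31.30136489868164, 27.169004440307617), 73.13223266601562) 0.1477401541040747
((510.7176208496094, 247.874755859375), (46.17795181274414, 29.735889434814453), 19.646236419677734) 0.18684864688914837
(array([ 0.5703, -0.3201]), array([ 570.2, -320.4]), array([71.8, 21.3]), 83.2, 'ang', np.float64(83.5))
(array([ 0.5203, -0.3193]), array([ 520.8, -319.4]), array([71.6, 22.9]), 83.1, 'ang', np.float64(83.7))
(array([ 0.5042, -0.182 ]), array([ 504.4, -182.3]), array([46.1, 22.6]), 84.3, 'ang', np.float64(85.5))
(array([ 0.4721, -0.3078]), array([ 472.7, -307.8]), array([70.3, 23. ]), 83.2, 'ang', np.float64(83.5))
jar [array([ 0.747, -0.208,  0.096])]
mug [array([ 0.291, -0.305,  0.021])]
sprayer [array([ 0.696, -0.354,  0.101])]
spool [array([0.302, 0.216, 0.03 ])]
tin [array([ 0.312, -0.175,  0.026])]
brush []
[0.3607315  0.24357589 0.24141496] [0.48791318 0.13267966 0.13814711] 44.0
```

View pics/c17.png

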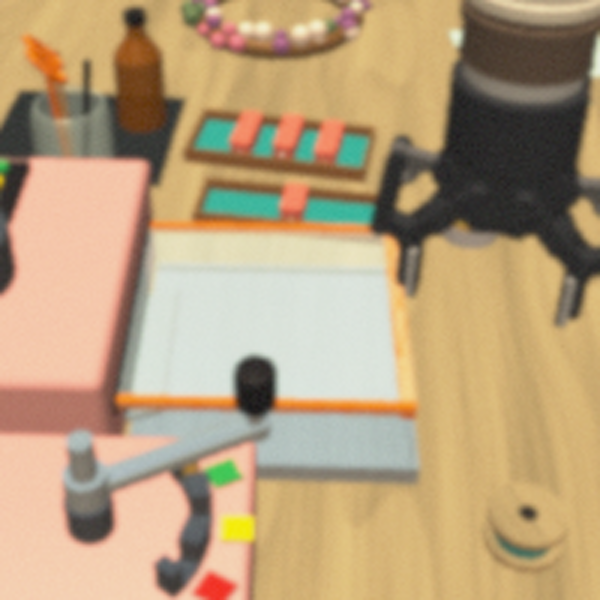

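View pics/c18.png

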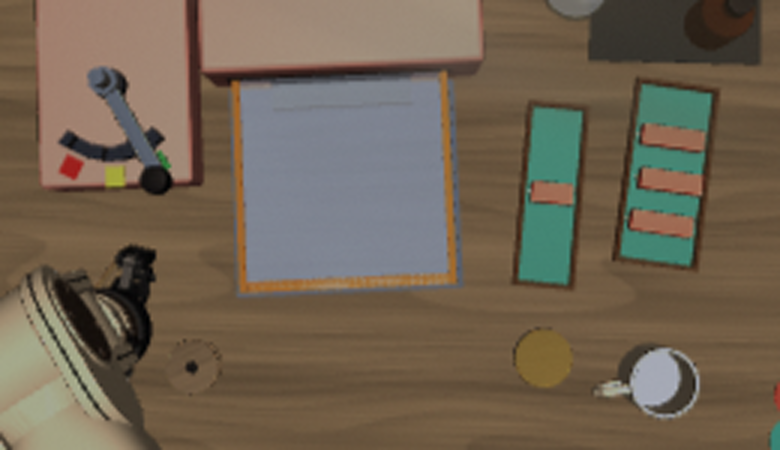

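Run:
```python
from h import *
for i in range(2): snap('top',f'top19{i}'); snap('side',f'side19{i}')
a=np.linspace(.03,.10,8)
for t in ['top0','top190','top191']:
    P=cloud('top',np.load(f'pics/{t}.npy'));z=P[...,2]
    k=(np.hypot(P[...,0]-.5025,P[...,1]-.243)<.012)&(z>.17);
    d=np.array([-.845,-.534]);rel=P[...,:2]-[.6084,.3095];s=rel@d;q=rel@np.array([.534,-.845])
    arm=(s>.03)&(s<.095)&(abs(q)<.004)
    print(t,k.sum(),np.median(z[k]),P[k].mean(0),'arm',np.median(z[arm]),arm.sum())
for t in ['side0','side190','side191']:
    P=cloud('side',np.load(f'pics/{t}.npy'));z=P[...,2]
    k=(np.hypot(P[...,0]-.5025,P[...,1]-.243)<.025)&(z>.155);rel=P[...,:2]-[.6084,.3095];s=rel@d;q=rel@np.array([.534,-.845])
    arm=(s>.03)&(s<.095)&(abs(q)<.006)&(z>.1)
    print(t,np.percentile(z[k],[95,99]),P[k].mean(0),'arm',np.median(z[arm]),arm.sum())
```

```text
top0 49 0.1868450041530907 [0.50220615 0.24282529 0.18670026] arm 0.13772683479069225 54
top190 51 0.18725593695657894 [0.50209331 0.24264586 0.18734133] arm 0.13734467009432216 55
top191 51 0.18815169803574272 [0.50242091 0.24304475 0.18789817] arm 0.13779777994130105 59
side0 [0.18459554 0.1853652 ] [0.49786752 0.24902723 0.17519682] arm 0.13375038250046195 146
side190 [0.18472361 0.1854733 ] [0.49729962 0.25069148 0.17507458] arm 0.1335278675389301 135
side191 [0.1846867  0.18567932] [0.49738988 0.25067252 0.17522678] arm 0.13363708408970176 137
```

```bash
python3 -c "
from workcell import bot
print(bot.job_done(), bot.get_obs()['clock'])"
```

```text
the job is handed in; nothing more can be done
the job is handed in; nothing more can be done
```

The job is done and handed in at about 44 s of the 208 s allowed. I moved the lever to UNLOAD and sorted the four candles present. The three long ones went into the wide tray and the one short one into the narrow tray. I then set the lever back down in RUN.

**Last checks that agreed:**
- **Candles:** all four lie flat, within about 2° of straight across their rows, and about 3 mm or less off the row's centre line. The long ones are roughly 5 cm apart. The catch tray is empty.
- **Lever and guard:** knob and arm heights match the starting pictures to about 1 mm, so the lever is fully down in the green notch. The guard is closed over the tray.
- **Bystanders:** jar, mug, sprayer, spool and tin are within about 5 mm of their first readings, about the networks' error.

**Did not fully check out:**
- **Brush:** the network did not report it in the last top picture and I saw no other current view of it, so its position is not confirmed. The arm never worked near it.
- **Knob outline:** one automatic measurement of the knob ran into the lever arm. I measured again with two more pictures from each camera, and those matched the start.
- **Force:** a force reading of about 30 N showed once while gripping a long candle, probably fingertips touching the tray floor. It was gone by the next reading, and it is below both force limits.

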